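Swap the weighed sample for the next one from the blocked drawer

ROBOT

A 6-joint arm with a two-finger parallel gripper is mounted at the origin on the work surface; the furniture and walls round the work are solid. World frame = base frame: x ahead of the robot, y to its left, z up, the work surface at z = 0. Lengths are in mm, angles in rad, forces in N, time in s.
With the tool pointing down it reaches from about 350 to 875 mm from the base axis. Payload 4.2 kg.
Tool frame: the origin (TCP) lies at the very end of the fingers, on their centre line; the grasp point (between the pads) lies 19 mm behind it; z points along the fingers, y is the direction in which the jaws open and shut (so a half turn about z gives the same grasp; the last joint's range is limited). The gripper opens to 85 mm and grips with 20 to 120 N. Pads are 22 mm wide; open, the fingers measure 114 mm over their backs; the gripper's body (76 mm by 85 mm) begins 54 mm behind the grasp point. The pads swing forward as they close: fully open they stand 13 mm farther back than shut.
Start: joints at [-1.063, 0.385, 0.008, 0, -1.194, -0.259], TCP at [153.918, -605.73, 231.312] pointing down, gripper open.
Joint ranges: [-3.14, 3.14], [-1.21, 2.06], [-1.07, 1.41], [-3.16, 2.05], [-2.99, -0.16], [-3.1, 3.1]. Speed limits (rad/s): [2.79, 2.79, 3.14, 3.14, 3.14, 3.14].

INTERFACE

Orientations are given as a unit quaternion [x, y, z, w].
In Python, from bench import arm gives the robot as it stands.
- The arm moves only by the tool apply_moves, never from a script. Its argument "plan" is one flat list of numbers, 5 for each row, row after row: the gripper's target within -1 to 1 (shut at 1, half-way at 0, fully open at -1), then the shift along the world's x, y, z in m, then the turn about the world's z in degrees. A call has 1 to 8 rows; each row is the pose to reach, as a shift and turn from the pose commanded when the call began; what a row does not reach only later rows make up. A row lasts 1/12 s, in which the tool goes at most 41.7 mm and 7.16 degrees, less where a joint would pass 70% of its speed; a pose out of reach is approached as far as the arm can. A call with a gripper value outside its range is refused whole. The fingers move at their own pace and stop on an object; the grip force is fixed at half the most. Time passes only in rows, so rows that repeat a pose let the fingers close. It gives the time, the measured TCP pose, the force and the opening at its end, in the units of the state.
- arm.read_state(): the state, without advancing time (a new reading comes with each control period).
- arm.get_image(name): name is "scene" or "top"; returns a dict with "color" (384x512x3 uint8, red, green, blue), "range_z" (384x512 float32, mm along the optical axis (not along the pixel's ray), 0 where there is no reading), "camera_matrix" (3x3 intrinsics, pixels), "k1" (the pictures are not rectified: a ray, as slopes to the right and down, at radius r is drawn at 1 + k1 r^2 times it, then the intrinsics apply), "camera_from_world" (4x4, takes a point from world to camera coordinates). Camera axes: x right, y down, z forward; pixel columns grow to the right and rows downward; lengths in mm; the calibration is good to about 2 mm. A picture is of the moment at which its call begins.
- arm.job_done(): hands the job in, once; it reports no verdict.
The state is a dict: "clock": time; "joints": joint angles; "joint_vel": joint speeds; "joint_efforts": joint torques, N m; "position": TCP position; "ee_rot": TCP orientation; "contact_force": force on the tool from outside, world axes, zero at the start; "wrist_torque": the same for the moment, N m; "gripper_width": finger opening in mm.
Only numpy, scipy, OpenCV 4.12 (cv2) and the standard library are available. Lean on these libraries where they do the work, as an engineer would, in place of code of your own. Each camera call takes 0.05 s, during which the arm holds its last target.

TASK

The next sample to weigh, the cup with the red dot, is in the clear drawer, but two reagent bottles stand in front of it. Set both bottles aside in the white enamel tray, pull the drawer open, put the weighed cup with the yellow dot from the balance into the drawer's empty right-hand compartment and stand the red-dot cup in the middle of the balance pan; then shut the drawer completely and put each bottle back exactly where it stood. Keep everything upright and set it down gently, do not drop it.

Things in the scene. Friction and masses are not known exactly. Their poses are not given: they have to be found in the camera images.
- brown_bottle_mid (a point): brown reagent bottle, violet-blue label band, white screw cap, loose, about 110 g: cylinder 48 mm across and 85 mm high, then the cap, 31 mm across, up to 101 mm. Point: on its axis 50 mm above its base; z up. It starts on one of two ring marks (which one varies) of the 3 mm thick grey mat in front of the drawer.
- clear_bottle_mid (a point): clear reagent bottle, light-blue label band, white screw cap, loose, about 150 g: cylinder 52 mm across and 90 mm high, then the cap, 33 mm across, up to 106 mm. Point: on its axis 53 mm above its base; z up. It starts on the mat's other ring mark, axes of the two bottles about 94 mm apart, some 10 mm in front of the drawer's handle.
- red_cup_mid (a point): white sample cup, blue lid with a round red sticker, loose, about 60 g, 56 mm high: wall 44 mm across at the base, 54 mm under the lid; lid (top 6 mm) 60 mm across, fixed. Point: on its axis 28 mm above its base; z up. It starts in the left (+y) compartment of the shut drawer, seen through the unit's clear top; it can be lifted out only with the drawer open.
- yellow_cup_mid (a point): the same kind of cup (56 mm high, lid 60 mm across, wall 44 to 54 mm, about 60 g) with a round yellow sticker on its blue lid. Point: on its axis 28 mm above its base; z up. It starts on the balance pan.
- drawer (a joint): how far the drawer is pulled out, m: 0 shut, 0.100 end stop. It slides along -x of the handle's frame, takes about 2 N and stays where it is left. It starts shut to within 4 mm; under 6 mm counts as shut. From 0.085 on the cups stand clear of the unit's top.
- drawer_handle (a point): centre of the drawer's steel bar handle: round bar 9 mm thick, 90 mm long along y, 58 mm above the table, 36 mm in front of the clear drawer front (82 mm high). Moves with the drawer. x points into the unit (the drawer opens along -x), z up. The unit, a clear fixed box, is 100 mm deep, 210 wide, 90 high; its front is 39 mm behind this point when shut.
- right_bay (a point): middle of the floor of the drawer's right (-y) compartment, empty at the start, 78 mm (x) by 90 mm (y), floor 14 mm above the table, low walls to 36 mm. Moves with the drawer; 83 mm behind (+x) and 47 mm right (-y) of the handle point. The left compartment, with the red-dot cup, is alike, 94 mm to its left (+y). Axes as the handle's.
- pan (a point): centre of the top of the round steel pan, 98 mm across and 51 mm above the table, of a white bench balance, 185 by 140 mm, fixed; display on its -x side; z up. It has room for one cup. The balance may stand left or right of the drawer unit.
- tray_floor (a point): middle of the flat floor (2 mm above the table) of the white enamel tray with a dark blue rim: 173 mm along this frame's x, 273 mm along its y, walls 24 mm high, fixed, empty. It stands on the other side of the drawer unit from the balance. Bottles set aside in it stand with their axes within 60 mm (x) and 110 mm (y) of this point.

How it is judged:
By the outcome, as a careful person would: the job done as asked, in the order asked, and still so for the second after the job is handed in, with the robot touching nothing.
It also fails if it takes over 147 s, if anything falls off the work surface, if the arm or the gripper's body presses on something with over 40 N, if the wrist force passes 120 N, or if a joint passes its speed limit or range.

## Working session

There is one attempt and no reset: what is moved stays moved. The work goes in short steps, Python scripts to look and compute and a tool call to move; the robot and the scene stay as the last step left them, time stands still between calls to the robot, and variables do not carry over. Pictures are saved under pics/ and viewed, and the job is handed in when it is done.

Besides the shell and the picture viewer there is one more tool, called after "Call:" as name(argument=value, ...), one argument or row to a line, values as JSON. apply_moves: Moves the arm, as the interface text tells. Its arguments: {"type":"object","properties":{"plan":{"type":"array","items":{"type":"number"}}},"required":["plan"]}

```bash
ls; mkdir -p pics; python3 - <<'E'
from bench import arm
import cv2,numpy as np
print(arm.read_state())
for n in ("scene","top"):
    d=arm.get_image(n); np.savez(f'pics/{n}0.npz',**d)
    cv2.imwrite(f'pics/{n}0.png',cv2.cvtColor(d['color'],cv2.COLOR_RGB2BGR))
    print(n,d['camera_matrix'],d['k1'],d['camera_from_world'],d['range_z'].min(),d['range_z'].max())
E
```

```text
pics
{'clock': 0.0, 'joints': array([-1.06340279e+00,  3.85591315e-01,  6.62602292e-03, -4.91296336e-04,
       -1.19397687e+00, -2.58609353e-01]), 'joint_vel': array([-0.00060503, -0.00112069, -0.00149496, -0.00047871, -0.00052946,
        0.00081657]), 'joint_efforts': array([ 5.40593737e-04, -3.92287552e+01,  1.88405192e+01,  4.18646783e+00,
       -4.64760902e-03,  4.82206648e-07]), 'position': array([ 153.77396816, -605.1946566 ,  230.20180711]), 'ee_rot': array([-1.23981537e-01,  9.92283919e-01,  1.08050274e-03, -1.89180896e-04]), 'contact_force': array([ 0.35260087, -0.03831923,  0.26058108]), 'wrist_torque': array([-0.03062939,  0.03086461, -0.0189878 ]), 'gripper_width': 85.13378769924478}
scene [[476.72595596   0.         257.58093003]
 [  0.         476.72595596 183.45937218]
 [  0.           0.           1.        ]] 0.028954795891967162 [[-4.69269863e-01 -8.83009054e-01 -8.98920754e-03  2.90599562e+02]
 [-5.76919861e-01  3.14275646e-01 -7.53919288e-01  2.97621957e+02]
 [ 6.68542646e-01 -3.48605549e-01 -6.56905550e-01  8.50017874e+02]
 [ 0.00000000e+00  0.00000000e+00  0.00000000e+00  1.00000000e+00]] 0.0 1489.2557
top [[396.57956781   0.         254.08086265]
 [  0.         396.57956781 191.21164265]
 [  0.           0.           1.        ]] 0.0423804101423371 [[-3.55081653e-03 -9.99897023e-01  1.39045245e-02  8.90245161e+01]
 [-9.98311904e-01  2.73842096e-03 -5.80158959e-02  4.88973076e+02]
 [ 5.79718451e-02 -1.40870562e-02 -9.98218824e-01  1.04615448e+03]
 [ 0.00000000e+00  0.00000000e+00  0.00000000e+00  1.00000000e+00]] 0.0 1832.7169
```

View pics/scene0.png

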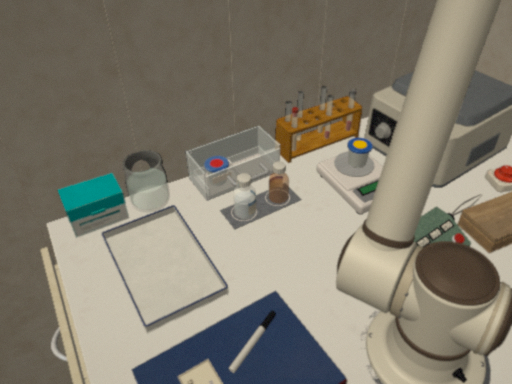

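View pics/top0.png

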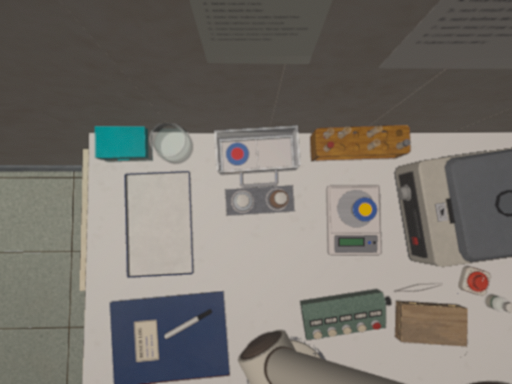

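```bash
cat > h.py <<'E'
import numpy as np,cv2
from bench import arm
def cast(d,uv,z):
    uv=np.atleast_2d(np.array(uv,float)); K=d['camera_matrix']; k1=float(d['k1']); T=d['camera_from_world']
    p=cv2.undistortPoints(uv.reshape(-1,1,2),K,np.array([k1,0,0,0,0.])).reshape(-1,2)
    R=T[:3,:3]; c=-R.T@T[:3,3]
    r=np.c_[p,np.ones(len(p))]@R
    return c+r*((z-c[2])/r[:,2])[:,None]
def proj(d,P):
    T=d['camera_from_world'];P=np.atleast_2d(np.array(P,float))
    q=P@T[:3,:3].T+T[:3,3]; s=q[:,:2]/q[:,2:]; s=s*(1+float(d['k1'])*(s**2).sum(1))[:,None]
    K=d['camera_matrix']; return s@K[:2,:2].T+K[:2,2]
def grab(n,name,box=None,f=1):
    d=arm.get_image(n); np.savez(f'pics/{name}.npz',**d); show(d,name,box,f); return d
def show(d,name,box=None,f=1):
    im=cv2.cvtColor(d['color'],cv2.COLOR_RGB2BGR)
    if box: im=im[box[1]:box[3],box[0]:box[2]]
    cv2.imwrite(f'pics/{name}.png',cv2.resize(im,None,fx=f,fy=f,interpolation=cv2.INTER_CUBIC))
def blobs(d,lo,hi,box=None,amin=5):
    h=cv2.cvtColor(d['color'],cv2.COLOR_RGB2HSV); m=cv2.inRange(h,np.array(lo),np.array(hi))
    if box: k=np.zeros_like(m);k[box[1]:box[3],box[0]:box[2]]=255;m&=k
    n,l,s,c=cv2.connectedComponentsWithStats(m)
    return [(c[i].round(2),s[i]) for i in range(1,n) if s[i,4]>=amin]
E
python3 - <<'E'
from h import *
t=dict(np.load('pics/top0.npz')); s=dict(np.load('pics/scene0.npz'))
show(t,'topA',(205,115,305,225),7/1.2); show(t,'topB',(310,175,400,265),6.5); show(s,'scA',(180,110,390,225),3.8)
for n,d in (('top',t),('scene',s)):
    for nm,lo,hi,z in (('red',(172,120,100),(180,255,255),70),('red2',(0,160,130),(8,255,255),70),('yel',(20,140,130),(33,255,255),107),('blue',(100,150,60),(120,255,255),107)):
        for c,st in blobs(d,lo,hi,(0,0,512,290),12): print(n,nm,c,st,cast(d,c,z).round(1))
E
```

```text
top red [237.03 153.68] [232 148  11  12  37] [[581.6 131.3  70. ]]
top red2 [236.94 153.15] [233 149   9   9  66] [[583.  131.5  70. ]]
top red2 [477.15 281.44] [468 272  19  18 210] [[ 260.4 -463.9   70. ]]
top yel [364.83 208.98] [359 203  13  13 118] [[ 439.8 -180.3  107. ]]
scene red [215.86 162.62] [210 159  13   8  29] [[583.3 132.1  70. ]]
scene red2 [216.29 162.58] [211 160  11   6  52] [[583.  131.1  70. ]]
scene red2 [503.98 173.6 ] [495 166  17  16 209] [[ 226.7 -435.3   70. ]]
scene red2 [459.09 237.63] [455 234   9   8  54] [[ 129.3 -196.9   70. ]]
scene yel [359.78 143.95] [354 141  13   7  78] [[ 440.2 -181.7  107. ]]
scene blue [359.64 147.52] [349 139  23  14 104] [[ 429.  -172.7  107. ]]
```

View pics/topA.png

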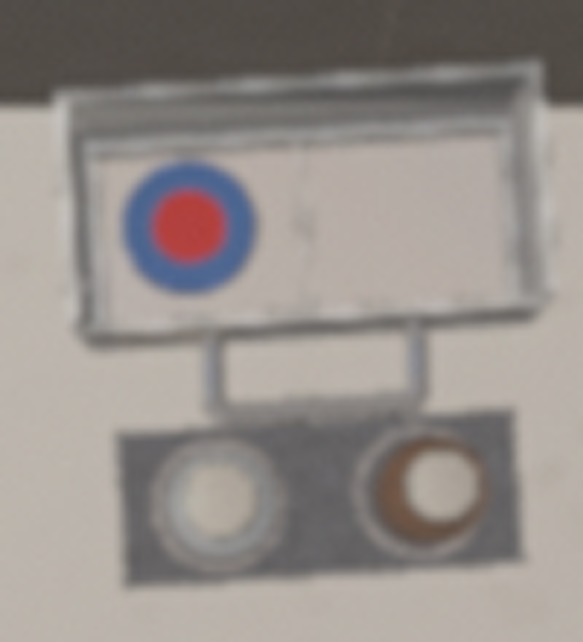

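View pics/topB.png

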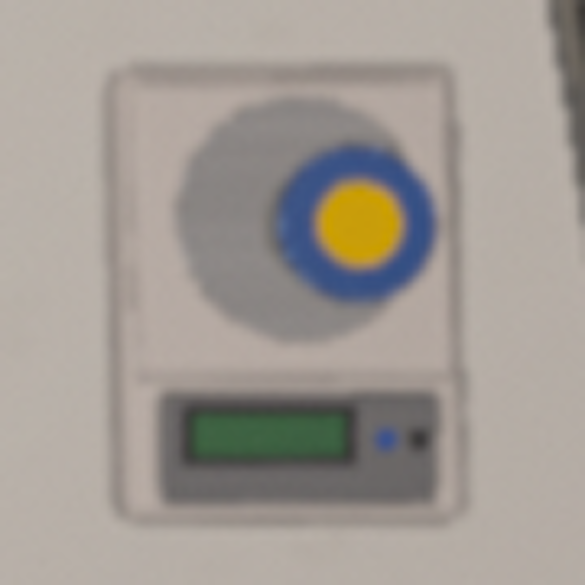

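View pics/scA.png

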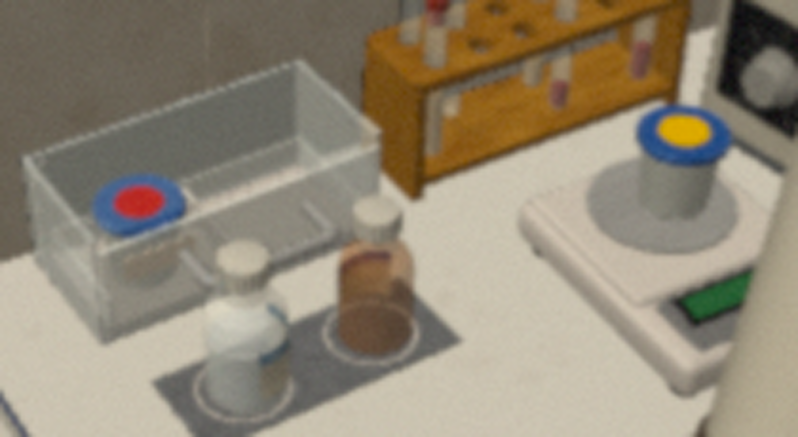

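```bash
python3 - <<'E'
from h import *
t=dict(np.load('pics/top0.npz')); s=dict(np.load('pics/scene0.npz'))
show(t,'topC',(220,170,300,220),10); show(s,'scB',(220,160,305,228),9)
show(t,'topT',(110,160,210,290),4.6)
E
```

```text
(no output)
```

View pics/topC.png

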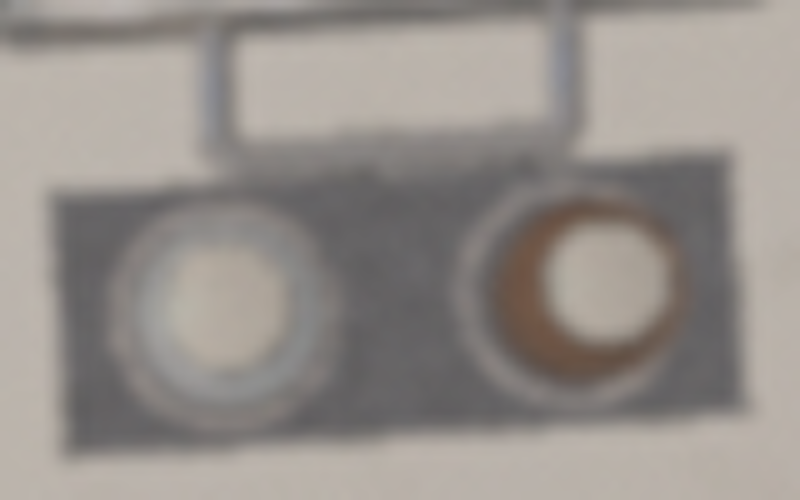

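View pics/scB.png

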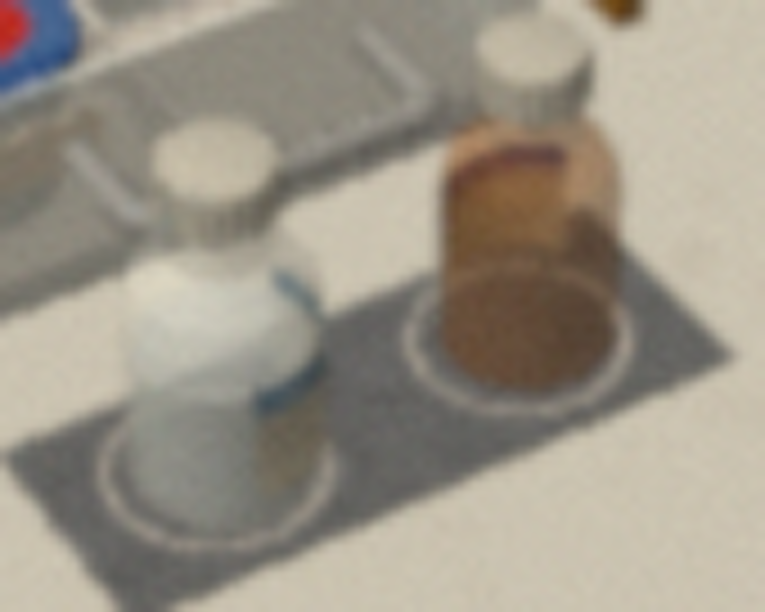

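View pics/topT.png

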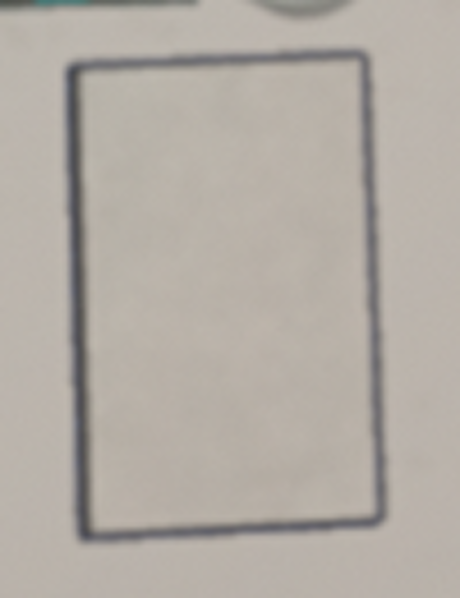

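```bash
python3 - <<'E'
from h import *
t=dict(np.load('pics/top0.npz')); s=dict(np.load('pics/scene0.npz'))
def C(d,pts,x0,y0,f,z): 
    p=(np.array(pts)+.5)/f-.5+[x0,y0]; return cast(d,p,z)
print('clear cap',C(t,[(228,307)],220,170,10,109).round(1),C(s,[(216,160)],220,160,9,109).round(1))
print('brown cap',C(t,[(610,281)],220,170,10,104).round(1),C(s,[(534,50)],220,160,9,104).round(1))
print('clear ring',C(t,[(224,315)],220,170,10,3).round(1),C(s,[(218,460)],220,160,9,3).round(1))
print('brown ring',C(t,[(572,293)],220,170,10,3).round(1),C(s,[(519,335)],220,160,9,3).round(1))
m=C(t,[(55,192),(730,155),(745,408),(68,452)],220,170,10,3);print('mat',m.round(1))
e=m[1]-m[0];print(np.degrees(np.arctan2(-e[0],-e[1]))*-1, e)
e=m[2]-m[3];print(e, np.degrees(np.arctan2(e[0],-e[1])))
ms=C(s,[(8,460),(735,352),(130,610)],220,160,9,3);print('mat scene',ms.round(1))
b=C(t,[(210,160),(578,145)],220,170,10,58);print('bar',b.round(1),b.mean(0).round(1),np.linalg.norm(b[1]-b[0]))
r=C(t,[(72,66),(364,55),(382,522),(84,537)],110,160,4.6,26);print('tray',r.round(1),r.mean(0).round(1))
# unit top corners z=90
u=C(t,[(57,97),(540,68),(545,300),(85,340)],205,115,7/1.2,90);print('unit',u.round(1),u.mean(0).round(1))
p=C(t,[(298,220)],310,175,6.5,51);print('pan',p.round(1))
bc=C(t,[(110,70),(450,68),(462,515),(118,520)],310,175,6.5,45);print('bal',bc.round(1))
E
```

```text
clear cap [[461.8 117.4 109. ]] [[460.9 117.9 109. ]]
brown cap [[468.1  24.1 104. ]] [[466.2  25.4 104. ]]
clear ring [[463.4 120.1   3. ]] [[465.8 118.2   3. ]]
brown ring [[469.1  26.3   3. ]] [[470.   25.5   3. ]]
mat [[496.7 165.6   3. ]
 [506.3 -16.7   3. ]
 [437.9 -20.2   3. ]
 [426.7 162.1   3. ]]
2.9945832118631115 [   9.5393119  -182.35076708    0.        ]
[  11.19234169 -182.21014053    0.        ] 3.5150032450910405
mat scene [[491.9 166.3   3. ]
 [436.6 -21.9   3. ]
 [428.2 161.9   3. ]]
bar [[501.3 122.7  58. ]
 [504.9  28.4  58. ]] [503.1  75.5  58. ] 94.41062452055994
tray [[534.8 425.5  26. ]
 [540.9 259.9  26. ]
 [276.  247.9  26. ]
 [269.3 414.3  26. ]] [405.3 336.9  26. ]
unit [[635.  187.1  90. ]
 [647.4 -19.8  90. ]
 [547.4 -21.1  90. ]
 [530.6 175.1  90. ]] [590.1  80.3  90. ]
pan [[ 442.  -172.6   51. ]]
bal [[ 502.2 -100.3   45. ]
 [ 502.6 -235.9   45. ]
 [ 325.6 -236.4   45. ]
 [ 323.8 -100.7   45. ]]
```

```bash
python3 - <<'E'
from h import *
t=dict(np.load('pics/top0.npz')); s=dict(np.load('pics/scene0.npz'))
def pts(d,us):
    T=d['camera_from_world'];o=[]
    for u,v in us:
        z=d['range_z'][v,u]
        a=cast(d,[(u,v)],0)[0];c=-T[:3,:3].T@T[:3,3]; q=a-c; k=z/(T[2,:3]@q)
        o.append((c+q*k).round(0) if z>0 else None)
    return o
print('centrifuge',pts(t,[(425,200),(430,255),(405,170),(480,200),(415,255),(480,245)]))
print('rack,caps,handle,mat',pts(t,[(340,140),(400,140),(281,198),(243,200),(260,184),(262,200)]))
print('tray floor, walls, teal,jar, green box',pts(t,[(160,220),(126,220),(120,140),(172,130),(345,310)]))
print('pan',pts(t,[(345,205),(340,215),(365,209)]), 'scene pan c',cast(s,(np.array([(662,205)])+.5)/3.8-.5+[180,110],51))
E
```

```text
centrifuge [array([ 460., -307.,  151.]), array([ 332., -321.,  135.]), array([ 538., -291.,   78.]), array([ 459., -417.,  177.]), array([ 325., -316.,   65.]), array([ 358., -413.,  177.])]
rack,caps,handle,mat [array([ 611., -125.,   96.]), array([ 610., -273.,   97.]), array([467.,  23., 101.]), array([462., 116., 107.]), array([505.,  73.,  63.]), array([466.,  66.,   0.])]
tray floor, walls, teal,jar, green box [array([414., 339.,   3.]), array([414., 425.,  17.]), array([614., 422.,  83.]), array([644., 298.,  60.]), array([ 186., -140.,   52.])]
pan [array([ 451., -146.,   50.]), array([ 425., -134.,   46.]), array([ 440., -182.,  104.])] scene pan c [[ 439.77760464 -172.50697349   51.        ]]
```

Call:
apply_moves(
  plan=[-1, 0, 0.15, 0.05, -11.25, -1, 0, 0.3, 0.07, -11.25, -1, 0, 0.3, 0.07, -11.25, -1, 0.05, 0.3, 0.07, -11.25, -1, 0.08, 0.35, 0.07, -11.25, -1, 0.08, 0.35, 0.07, -11.25, -1, 0.08, 0.35, 0.07, -11.25, -1, 0.08, 0.35, 0.07, -11.25],
)

```text
clock: 0.77
position: [220.8, -288.8, 295.7]
ee_rot: [-0.026, 1.0, 0.0, 0.0]
contact_force: [2.1, 1.2, -0.2]
gripper_width: 85.1
```

Call:
apply_moves(
  plan=[-1, 0.05, 0.04, 0, 0, -1, 0.08, 0.09, 0, 0, -1, 0.11, 0.14, 0, 0, -1, 0.14, 0.18, 0, 0, -1, 0.17, 0.23, 0, 0, -1, 0.2, 0.27, 0, 0, -1, 0.22, 0.29, 0, 0, -1, 0.22, 0.3, 0, 0],
)

```text
clock: 1.43
position: [419.8, -22.5, 295.7]
ee_rot: [-0.027, 1.0, 0.0, 0.0]
contact_force: [0.3, -0.8, 0.4]
gripper_width: 85.2
```

Call:
apply_moves(
  plan=[-1, 0, 0, 0, 0, -1, 0, 0, 0, 0, -1, 0, 0, 0, 0],
)

```text
clock: 1.68
position: [418.8, -24.5, 295.1]
ee_rot: [-0.027, 1.0, -0.0, -0.001]
contact_force: [-0.2, -0.5, 0.1]
gripper_width: 85.1
```

Call:
apply_moves(
  plan=[-1, 0.03, 0.03, -0.03, 0, -1, 0.048, 0.049, -0.06, 0, -1, 0.048, 0.049, -0.09, 0, -1, 0.048, 0.049, -0.12, 0, -1, 0.048, 0.049, -0.14, 0, -1, 0.048, 0.049, -0.14, 0, -1, 0.048, 0.049, -0.14, 0, -1, 0.048, 0.049, -0.14, 0],
)

```text
clock: 2.35
position: [468.2, 23.8, 157.4]
ee_rot: [-0.026, 1.0, 0.0, 0.002]
contact_force: [0.6, 0.3, 0.1]
gripper_width: 85.3
```

```bash
python3 - <<'E'
from h import *
s=grab('scene','sc1',(180,90,390,235),3.8); grab('top','tp1',(205,115,405,265),4)
print(arm.read_state()['position'])
E
```

```text
[468.36679477  24.28769853 157.73764481]
```

View pics/sc1.png

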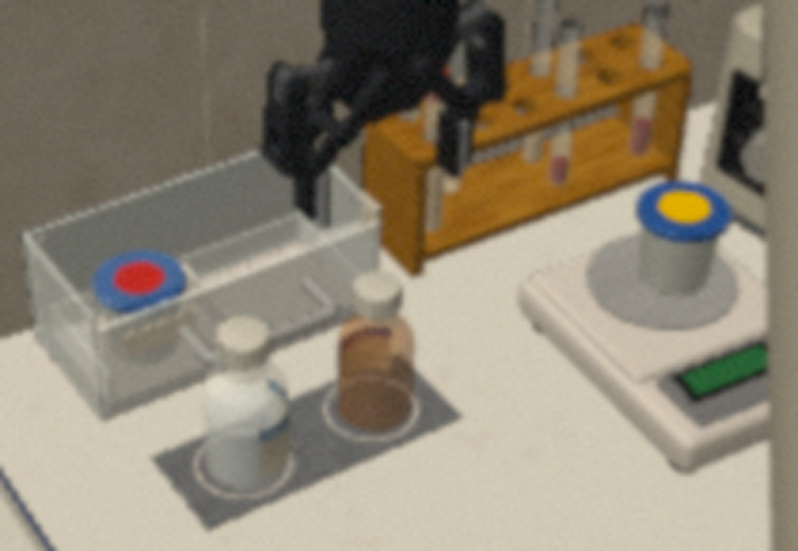

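View pics/tp1.png

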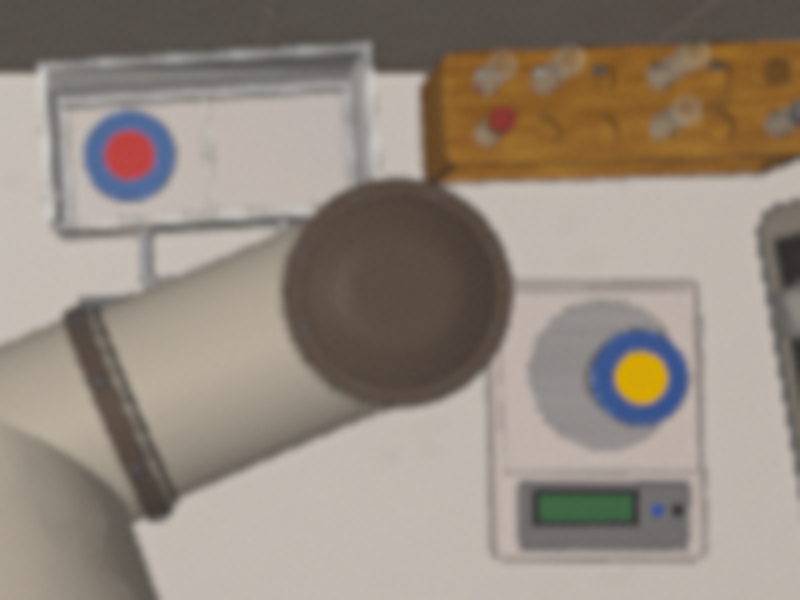

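Call:
apply_moves(
  plan=[-1, -0.001, 0.001, -0.02, 0, -1, -0.001, 0.001, -0.04, 0, -1, -0.001, 0.001, -0.06, 0, -1, -0.001, 0.001, -0.08, 0, -1, -0.001, 0.001, -0.1, 0, -1, -0.001, 0.001, -0.11, 0, -1, -0.001, 0.001, -0.112, 0, -1, -0.001, 0.001, -0.112, 0],
)

```text
clock: 3.12
position: [466.9, 25.5, 44.3]
ee_rot: [-0.026, 1.0, 0.0, 0.001]
contact_force: [0.7, 0.3, 1.3]
gripper_width: 85.4
```

Call:
apply_moves(
  plan=[-0.5, 0, 0, 0, 0, -0.3, 0, 0, 0, 0, -0.2, 0, 0, 0, 0, 0, 0, 0, 0, 0, 0.2, 0, 0, 0, 0, 0.4, 0, 0, 0, 0, 1, 0, 0, 0, 0, 1, 0, 0, 0, 0],
)

```text
clock: 3.78
position: [467.0, 25.6, 44.9]
ee_rot: [-0.026, 1.0, 0.0, 0.001]
contact_force: [-1.3, 0.4, 5.3]
gripper_width: 46.8
```

Call:
apply_moves(
  plan=[1, 0, 0, 0, 0, 1, 0, 0, 0, 0, 1, 0, 0, 0.005, 0, 1, 0, 0, 0.015, 0, 1, 0, 0, 0.03, 0, 1, 0, 0, 0.05, 0, 1, 0, 0, 0.07, 0, 1, 0, 0, 0.09, 0],
)

```text
clock: 4.45
position: [465.8, 25.3, 134.8]
ee_rot: [-0.026, 1.0, 0.0, -0.0]
contact_force: [0.5, 0.5, -1.3]
gripper_width: 46.7
```

```bash
python3 - <<'E'
from h import *
s=grab('scene','sc2',(180,90,390,235),3.8)
S=arm.read_state();print(S['position'],S['contact_force'],S['gripper_width'],S['joints'])
E
```

```text
[468.58854051  25.94496438 138.83655626] [1.60933845 0.40075136 1.64699592] 47.10222336830356 [ 4.03683967e-01  2.13885581e-01 -5.00427159e-01  1.81958034e-03
 -8.48653500e-01 -1.92201109e+00]
```

View pics/sc2.png

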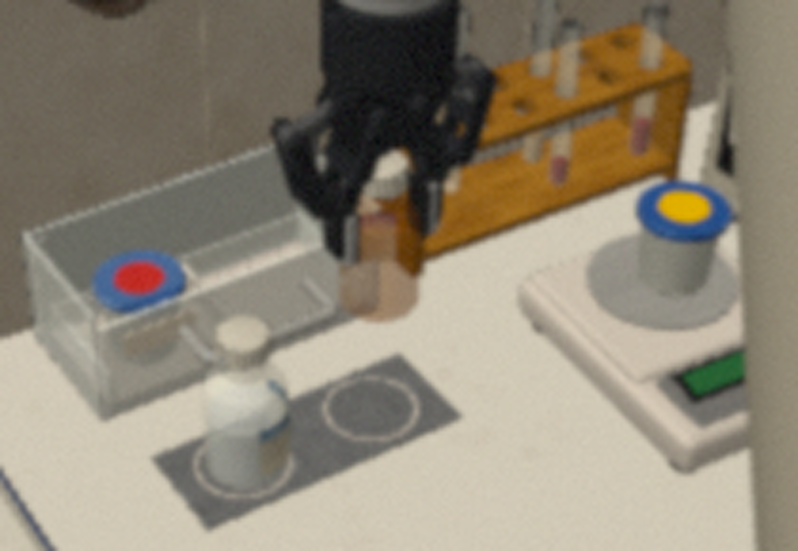

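Call:
apply_moves(
  plan=[1, -0.01, 0, 0.02, 0, 1, -0.02, 0.01, 0.04, 0, 1, -0.03, 0.03, 0.055, 0, 1, -0.04, 0.06, 0.06, 0, 1, -0.05, 0.09, 0.06, 0, 1, -0.06, 0.12, 0.06, 0, 1, -0.068, 0.15, 0.06, 0, 1, -0.068, 0.18, 0.06, 0],
)

```text
clock: 5.17
position: [396.3, 206.1, 194.0]
ee_rot: [-0.026, 1.0, 0.0, -0.0]
contact_force: [1.2, 0.3, -1.4]
gripper_width: 46.8
```

Call:
apply_moves(
  plan=[1, 0, 0.025, 0, 0, 1, 0, 0.05, 0, 0, 1, 0, 0.07, 0, 0, 1, 0, 0.08, -0.01, 0, 1, 0, 0.083, -0.03, 0, 1, 0, 0.083, -0.05, 0, 1, 0, 0.083, -0.07, 0, 1, 0, 0.083, -0.08, 0],
)

```text
clock: 5.83
position: [396.7, 286.3, 110.6]
ee_rot: [-0.026, 1.0, -0.002, -0.002]
contact_force: [0.0, -0.3, -1.5]
gripper_width: 46.9
```

Call:
apply_moves(
  plan=[1, 0, 0, 0, 0, 1, 0, 0, 0, 0, 1, 0, 0, 0, 0, 1, 0, 0, 0, 0],
)

```text
clock: 6.17
position: [398.7, 288.7, 114.6]
ee_rot: [-0.026, 1.0, 0.001, 0.001]
contact_force: [0.5, 0.2, -0.3]
gripper_width: 46.9
```

Call:
apply_moves(
  plan=[1, 0, 0, -0.015, 0, 1, 0, 0, -0.03, 0, 1, 0, 0, -0.045, 0, 1, 0, 0, -0.056, 0, 1, 0, 0, -0.062, 0, 1, 0, 0, -0.064, 0, 1, 0, 0, -0.065, 0, 1, 0, 0, -0.065, 0],
)

```text
clock: 6.83
position: [398.7, 288.9, 49.3]
ee_rot: [-0.026, 1.0, 0.001, 0.0]
contact_force: [-0.5, -0.3, -1.8]
gripper_width: 47.0
```

Call:
apply_moves(
  plan=[1, 0, 0, -0.001, 0, 1, 0, 0, -0.002, 0, 1, 0, 0, -0.003, 0, 1, 0, 0, -0.004, 0, 1, 0, 0, -0.005, 0, 1, 0, 0, -0.005, 0, 1, 0, 0, -0.005, 0],
)

```text
clock: 7.42
position: [398.3, 288.5, 43.8]
ee_rot: [-0.026, 1.0, 0.0, 0.0]
contact_force: [-0.5, -0.2, 0.3]
gripper_width: 46.9
```

Call:
apply_moves(
  plan=[1, 0, 0, -0.0005, 0, 1, 0, 0, -0.001, 0, 1, 0, 0, -0.001, 0],
)

```text
clock: 7.67
position: [398.4, 288.5, 43.8]
ee_rot: [-0.027, 1.0, 0.0, 0.0]
contact_force: [-2.8, -2.1, 8.4]
gripper_width: 46.5
```

Call:
apply_moves(
  plan=[0.3, 0, 0, 0, 0, 0.1, 0, 0, 0, 0, -0.2, 0, 0, 0, 0, -0.5, 0, 0, 0, 0, -1, 0, 0, 0, 0, -1, 0, 0, 0, 0, -1, 0, 0, 0, 0, -1, 0, 0, 0, 0],
)

```text
clock: 8.33
position: [398.3, 288.4, 42.5]
ee_rot: [-0.026, 1.0, -0.0, -0.0]
contact_force: [-0.8, -0.1, 0.0]
gripper_width: 85.5
```

Call:
apply_moves(
  plan=[-1, 0, 0, 0.02, 0, -1, 0, 0, 0.05, 0, -1, 0, 0, 0.08, 0, -1, 0, 0, 0.11, 0, -1, 0, -0.02, 0.13, 0, -1, 0.02, -0.05, 0.13, 0, -1, 0.04, -0.08, 0.13, 0, -1, 0.05, -0.11, 0.13, 0],
)

```text
clock: 9.0
position: [449.7, 177.8, 173.4]
ee_rot: [-0.027, 1.0, 0.001, 0.001]
contact_force: [0.7, 0.0, -0.2]
gripper_width: 85.4
```

Call:
apply_moves(
  plan=[-1, 0.01, -0.03, 0, 0, -1, 0.015, -0.05, 0, 0, -1, 0.015, -0.06, 0, 0, -1, 0.015, -0.06, 0, 0, -1, 0.015, -0.06, 0, 0, -1, 0.015, -0.06, 0, 0],
)

```text
clock: 9.5
position: [463.2, 119.1, 172.7]
ee_rot: [-0.027, 1.0, 0.0, 0.0]
contact_force: [0.3, -0.1, 0.8]
gripper_width: 85.6
```

```bash
python3 - <<'E'
from h import *
s=grab('scene','sc3',(90,100,310,330),2.6)
S=arm.read_state();print(S['position'],S['contact_force'],S['gripper_width'],S['joints'])
E
```

```text
[463.22164619 119.32410419 172.76603791] [-0.234258    0.16997399  0.85873463] 85.612395860028 [ 5.92704237e-01  1.90991506e-01 -4.28060758e-01 -5.34261547e-05
 -9.51377652e-01 -2.10969960e+00]
```

View pics/sc3.png

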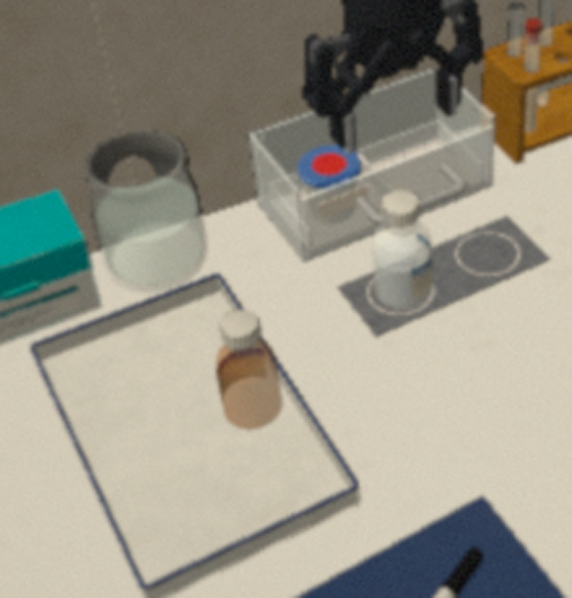

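Call:
apply_moves(
  plan=[-1, -0.001, -0.0015, -0.02, 0, -1, -0.001, -0.0015, -0.04, 0, -1, -0.001, -0.0015, -0.06, 0, -1, -0.001, -0.0015, -0.08, 0, -1, -0.001, -0.0015, -0.1, 0, -1, -0.001, -0.0015, -0.115, 0, -1, -0.001, -0.0015, -0.126, 0, -1, -0.001, -0.0015, -0.127, 0],
)

```text
clock: 10.22
position: [460.9, 117.2, 43.6]
ee_rot: [-0.027, 1.0, -0.001, -0.002]
contact_force: [-1.1, 0.3, 0.0]
gripper_width: 85.9
```

Call:
apply_moves(
  plan=[-0.5, 0, 0, 0, 0, -0.3, 0, 0, 0, 0, -0.2, 0, 0, 0, 0, 0, 0, 0, 0, 0, 0.2, 0, 0, 0, 0, 0.4, 0, 0, 0, 0, 1, 0, 0, 0, 0, 1, 0, 0, 0, 0],
)

```text
clock: 10.88
position: [463.3, 117.8, 46.9]
ee_rot: [-0.026, 1.0, 0.001, 0.001]
contact_force: [-2.7, 3.5, 5.6]
gripper_width: 50.8
```

Call:
apply_moves(
  plan=[1, 0, 0, 0, 0, 1, 0, 0, 0, 0, 1, 0, 0, 0.005, 0, 1, 0, 0, 0.015, 0, 1, 0, 0, 0.03, 0, 1, 0, 0, 0.045, 0, 1, 0, 0, 0.06, 0, 1, 0, 0, 0.07, 0],
)

```text
clock: 11.55
position: [462.1, 116.5, 116.9]
ee_rot: [-0.026, 1.0, 0.0, 0.0]
contact_force: [0.0, 0.5, -1.5]
gripper_width: 50.6
```

Call:
apply_moves(
  plan=[1, 0, 0, 0.02, 0, 1, -0.01, 0.01, 0.04, 0, 1, -0.02, 0.03, 0.055, 0, 1, -0.03, 0.06, 0.06, 0, 1, -0.04, 0.09, 0.06, 0, 1, -0.05, 0.12, 0.06, 0, 1, -0.06, 0.15, 0.06, 0, 1, -0.062, 0.18, 0.06, 0],
)

```text
clock: 12.22
position: [398.3, 296.9, 175.6]
ee_rot: [-0.026, 1.0, -0.001, -0.001]
contact_force: [0.2, -0.1, -0.8]
gripper_width: 50.2
```

Call:
apply_moves(
  plan=[1, 0, 0.025, 0, 0, 1, 0, 0.05, 0, 0, 1, 0, 0.07, 0, 0, 1, 0, 0.083, -0.01, 0, 1, 0, 0.088, -0.03, 0, 1, 0, 0.088, -0.05, 0, 1, 0, 0.088, -0.07, 0, 1, 0, 0.088, -0.08, 0],
)

```text
clock: 12.88
position: [398.8, 382.4, 92.2]
ee_rot: [-0.026, 1.0, -0.003, -0.002]
contact_force: [0.2, -0.8, -1.7]
gripper_width: 51.4
```

Call:
apply_moves(
  plan=[1, 0, 0, -0.01, 0, 1, 0, 0, -0.02, 0, 1, 0, 0, -0.03, 0, 1, 0, 0, -0.035, 0, 1, 0, 0, -0.035, 0, 1, 0, 0, -0.035, 0],
)

```text
clock: 13.38
position: [400.5, 385.0, 60.8]
ee_rot: [-0.026, 1.0, 0.0, 0.0]
contact_force: [0.7, -0.6, -1.4]
gripper_width: 51.1
```

Expected contact at TCP z ≈ 45.

Call:
apply_moves(
  plan=[1, 0, 0, -0.004, 0, 1, 0, 0, -0.008, 0, 1, 0, 0, -0.011, 0, 1, 0, 0, -0.013, 0, 1, 0, 0, -0.014, 0, 1, 0, 0, -0.014, 0, 1, 0, 0, -0.014, 0],
)

```text
clock: 13.97
position: [400.3, 385.0, 46.7]
ee_rot: [-0.026, 1.0, 0.0, 0.0]
contact_force: [0.4, 0.1, -1.8]
gripper_width: 50.8
```

Call:
apply_moves(
  plan=[1, 0, 0, -0.0005, 0, 1, 0, 0, -0.001, 0, 1, 0, 0, -0.0015, 0, 1, 0, 0, -0.0015, 0],
)

```text
clock: 14.3
position: [400.4, 385.1, 45.7]
ee_rot: [-0.026, 1.0, 0.0, 0.0]
contact_force: [-0.9, -0.4, 3.6]
gripper_width: 51.0
```

Call:
apply_moves(
  plan=[0.3, 0, 0, 0, 0, 0.1, 0, 0, 0, 0, -0.2, 0, 0, 0, 0, -0.5, 0, 0, 0, 0, -1, 0, 0, 0, 0, -1, 0, 0, 0, 0, -1, 0, 0, 0, 0, -1, 0, 0, 0, 0],
)

```text
clock: 14.97
position: [400.3, 384.9, 45.0]
ee_rot: [-0.026, 1.0, -0.0, -0.0]
contact_force: [0.7, -0.3, -0.3]
gripper_width: 85.4
```

Call:
apply_moves(
  plan=[-1, 0, 0, 0.02, 0, -1, 0, 0, 0.05, 0, -1, 0, 0, 0.08, 0, -1, 0, 0, 0.11, 0, -1, 0, -0.02, 0.14, 7, -1, 0.02, -0.05, 0.15, 14, -1, 0.04, -0.08, 0.15, 21, -0.5, 0.05, -0.11, 0.15, 28],
)

```text
clock: 15.63
position: [451.8, 274.7, 196.6]
ee_rot: [-0.27, 0.963, 0.001, 0.002]
contact_force: [0.4, -0.7, 0.2]
gripper_width: 75.4
```

Call:
apply_moves(
  plan=[0, 0, -0.03, 0, 7, 0.2, 0.01, -0.06, 0, 14, 0.35, 0.02, -0.09, 0, 21, 0.35, 0.03, -0.12, 0, 28, 0.35, 0.04, -0.15, 0, 35, 0.35, 0.05, -0.18, 0, 42, 0.35, 0.05, -0.195, 0, 49, 0.35, 0.05, -0.195, 0, 56],
)

```text
clock: 16.3
position: [500.1, 77.0, 194.9]
ee_rot: [-0.688, 0.725, 0.0, -0.001]
contact_force: [-0.1, 0.9, 0.4]
gripper_width: 27.7
```

Call:
apply_moves(
  plan=[0.35, 0, 0, 0, 6, 0.35, 0, 0, 0, 6, 0.35, 0, 0, 0, 6, 0.35, 0, 0, 0, 6],
)

```text
clock: 16.63
position: [500.2, 80.1, 195.2]
ee_rot: [0.724, -0.69, -0.0, -0.0]
contact_force: [-0.1, 0.1, 0.6]
gripper_width: 27.8
```

```bash
python3 - <<'E'
from h import *
from scipy.spatial.transform import Rotation as R
s=grab('scene','sc4',(90,100,310,300),3)
S=arm.read_state();print(S['position'],S['contact_force'],S['gripper_width'],S['joints'],R.from_quat(S['ee_rot']).as_matrix()[:,1])
E
```

```text
[500.20973338  80.11362979 195.15110373] [-0.61279376 -0.18256008  0.01099826] 27.523829122343326 [ 4.79710002e-01  2.15205426e-01 -3.32408785e-01 -5.25085662e-05
 -1.02326314e+00 -4.30892373e-01] [-9.98809986e-01 -4.87709373e-02  9.23412291e-05]
```

View pics/sc4.png

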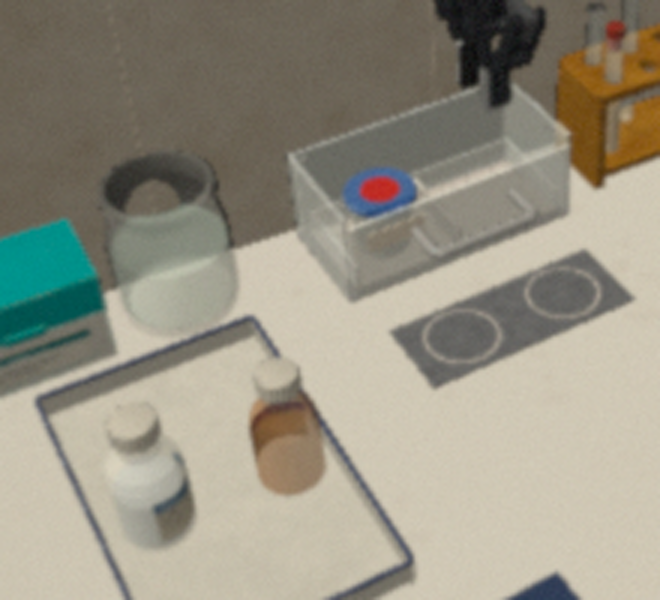

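```bash
python3 - <<'E'
from h import *
s=dict(np.load('pics/sc4.npz'));t=dict(np.load('pics/top0.npz'))
def C(pts,z): return cast(s,(np.array(pts,float)+.5)/3-.5+[90,100],z).round(1)
print('bar ends',C([(437,250),(535,215)],58))
print('rings',C([(462,335),(563,292)],3))
show(s,'sc4h',(220,155,305,235),9)
# ring via ellipse fit: light pixels on dark mat
g=cv2.cvtColor(s['color'],cv2.COLOR_RGB2GRAY)
print(g[195:225:3,235:300:4])
E
```

```text
bar ends [[506.3 118.1  58. ]
 [507.1  30.8  58. ]]
rings [[463.9 119.4   3. ]
 [469.2  25.6   3. ]]
[[201 200 198 197 194 146 103 103 111 102 101  98  97 112 102 103 194]
 [199 200 197 159 106  99  98 104 103  98 102 101 100 104 101 103 120]
 [200 177 111 105 101 103 103 106 134 100 101 101 100 133 103 109 174]
 [130 129 112 114 127 101 100  96 103 131 114 110 129 106 148 197 196]
 [114  99  99 100  97 131  99 101 105  99 104 104 124 187 200 200 200]
 [100 102 102  98  97 125  96 103 104  99 107 172 203 200 200 198 200]
 [100  99 107 101 101 130 100  99 103 146 200 201 202 200 199 201 200]
 [105  95 100 101 105 128  99 124 191 198 200 199 201 203 201 198 201]
 [127 119 113 123 132 113 179 202 199 198 201 199 200 199 201 200 200]
 [ 98 104 104 104 149 199 199 200 201 199 200 199 200 201 201 200 199]]
```

View pics/sc4h.png

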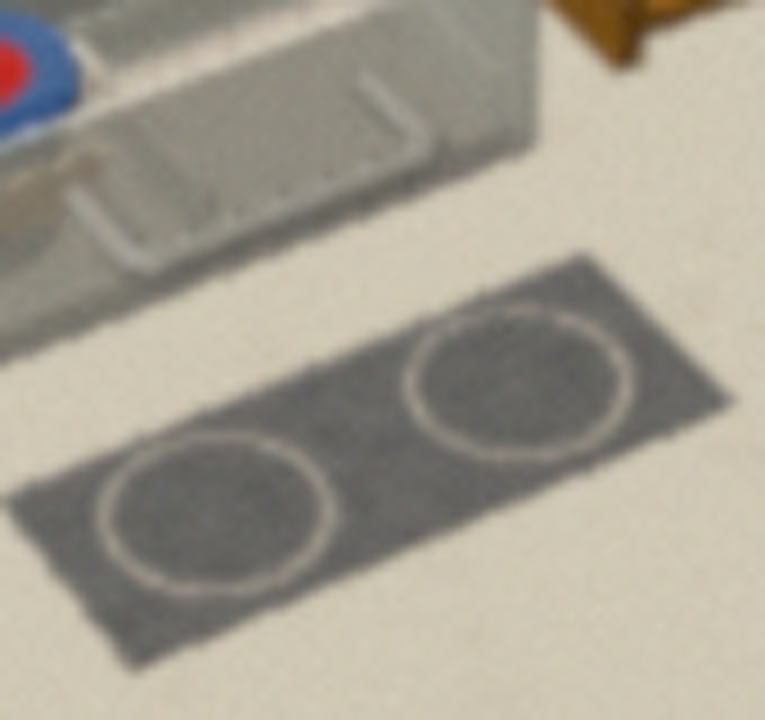

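Call:
apply_moves(
  plan=[0.35, 0.005, -0.004, -0.02, 0, 0.35, 0.005, -0.004, -0.04, 0, 0.35, 0.005, -0.004, -0.06, 0, 0.35, 0.005, -0.004, -0.08, 0, 0.35, 0.005, -0.004, -0.1, 0, 0.35, 0.005, -0.004, -0.11, 0, 0.35, 0.005, -0.004, -0.115, 0, 0.35, 0.005, -0.004, -0.115, 0],
)

```text
clock: 17.35
position: [505.0, 75.9, 79.4]
ee_rot: [0.725, -0.689, -0.0, 0.001]
contact_force: [-0.9, 0.4, -0.6]
gripper_width: 28.0
```

```bash
python3 - <<'E'
from h import *
s=grab('scene','sc5',(180,100,310,220),5)
S=arm.read_state();print(S['position'],S['contact_force'])
E
```

```text
[505.62188044  76.12801978  80.40622217] [-0.24929569  0.02522419  0.26014999]
```

View pics/sc5.png

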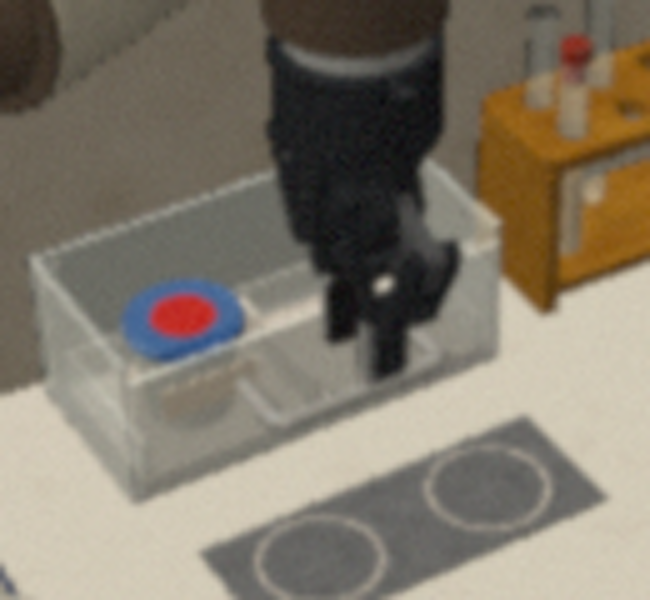

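Call:
apply_moves(
  plan=[0.35, 0, 0, -0.01, 0, 0.35, 0, 0, -0.02, 0, 0.35, 0, 0, -0.03, 0, 0.35, 0, 0, -0.037, 0, 0.35, 0, 0, -0.038, 0, 0.35, 0, 0, -0.038, 0],
)

```text
clock: 17.9
position: [505.2, 75.7, 44.0]
ee_rot: [0.725, -0.689, 0.0, 0.0]
contact_force: [-8.0, -0.7, 17.2]
gripper_width: 28.0
```

Call:
apply_moves(
  plan=[0.5, 0, 0, 0, 0, 0.65, 0, 0, 0, 0, 0.8, 0, 0, 0, 0, 1, 0, 0, 0, 0, 1, 0, 0, 0, 0, 1, 0, 0, 0, 0],
)

```text
clock: 18.4
position: [505.5, 75.9, 42.2]
ee_rot: [0.725, -0.689, 0.0, 0.0]
contact_force: [-1.3, -0.9, 2.9]
gripper_width: 6.8
```

```bash
python3 - <<'E'
from h import *
s=grab('scene','sc6',(180,100,310,220),5);
S=arm.read_state();print(S['position'],S['contact_force'],S['gripper_width'])
E
```

```text
[505.43910503  75.93334888  42.15844389] [-0.71025774  0.6768705   3.94338611] 6.3225260963426475
```

View pics/sc6.png

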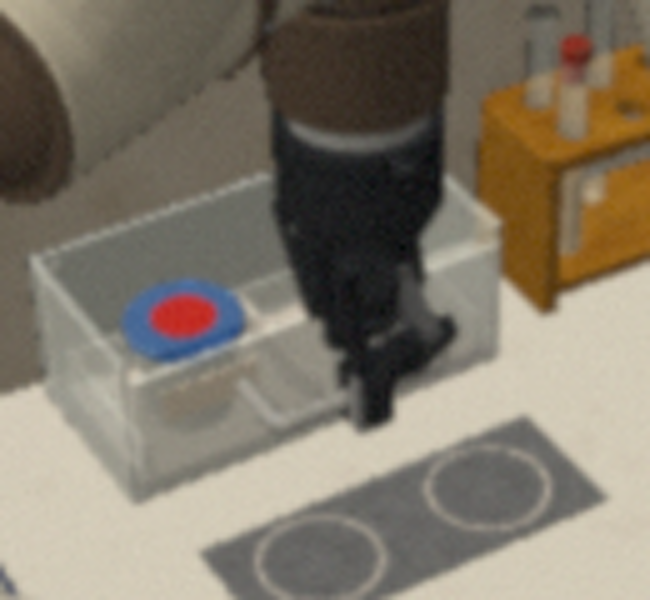

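Call:
apply_moves(
  plan=[1, -0.005, 0, 0, 0, 1, -0.015, -0.001, 0, 0, 1, -0.03, -0.002, 0, 0, 1, -0.045, -0.002, 0, 0, 1, -0.06, -0.003, 0, 0, 1, -0.075, -0.004, 0, 0, 1, -0.087, -0.005, 0, 0, 1, -0.094, -0.005, 0, 0],
)

```text
clock: 19.12
position: [409.5, 70.2, 42.1]
ee_rot: [0.725, -0.689, -0.0, 0.001]
contact_force: [2.0, -5.7, 1.7]
gripper_width: 6.9
```

Call:
apply_moves(
  plan=[1, 0, 0, 0, 0, 1, 0, 0, 0, 0, 1, 0, 0, 0, 0],
)

```text
clock: 19.37
position: [410.6, 70.2, 42.1]
ee_rot: [0.725, -0.689, -0.0, 0.001]
contact_force: [-2.1, -3.9, 6.6]
gripper_width: 6.8
```

```bash
python3 - <<'E'
from h import *
s=grab('scene','sc7',(170,90,330,220),5); grab('top','tp7',(205,115,405,265),4)
S=arm.read_state();print(S['position'],S['contact_force'],S['gripper_width'])
E
```

```text
[410.9166291   70.23147523  42.11823234] [-1.02537566 -5.19463862  5.4449923 ] 6.352936482024138
```

View pics/sc7.png

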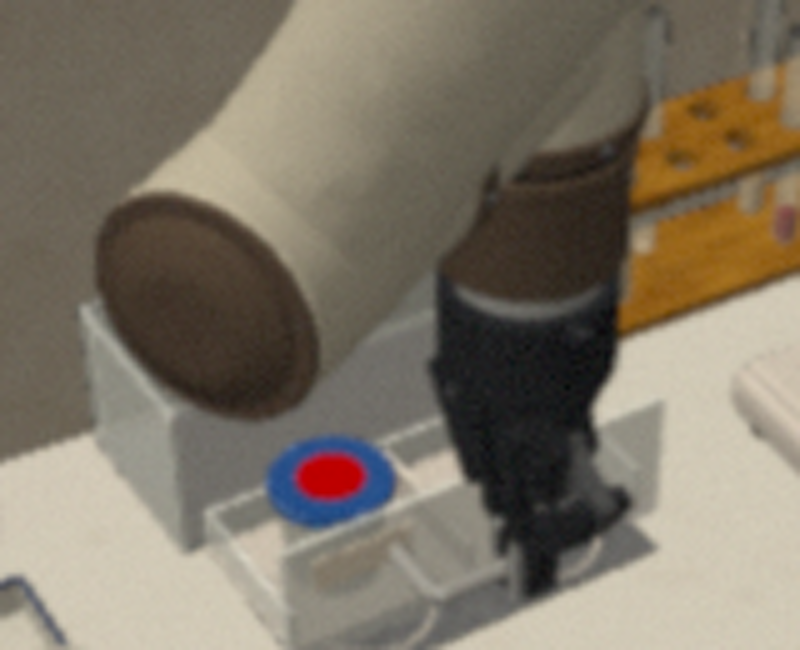

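View pics/tp7.png

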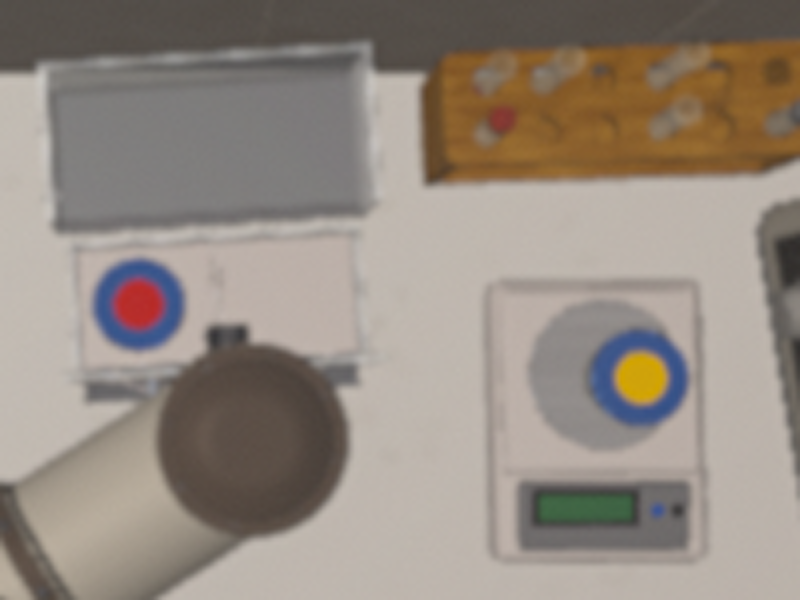

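Call:
apply_moves(
  plan=[0.7, 0, 0, 0, 0, 0.6, 0, 0, 0, 0, 0.5, 0, 0, 0, 0, 0.5, 0, 0, 0, 0, 0.5, 0, 0, 0.01, 0, 0.5, 0, 0, 0.03, 0, 0.5, 0, 0, 0.06, 0, 0.5, 0, 0, 0.09, 0],
)

```text
clock: 20.13
position: [410.8, 70.7, 132.6]
ee_rot: [0.725, -0.689, -0.0, 0.001]
contact_force: [1.2, -0.2, -0.4]
gripper_width: 21.5
```

Call:
apply_moves(
  plan=[0.3, 0, 0, 0.03, -7, 0, 0, -0.03, 0.06, -14, -0.5, 0, -0.06, 0.06, -21, -1, 0, -0.09, 0.06, -28, -1, 0, -0.12, 0.06, -35, -1, 0, -0.15, 0.06, -42, -1, 0, -0.18, 0.06, -49, -1, 0, -0.21, 0.06, -56],
)

```text
clock: 20.8
position: [411.1, -140.4, 192.2]
ee_rot: [-0.313, 0.95, 0.0, 0.0]
contact_force: [1.2, 1.9, -0.3]
gripper_width: 85.1
```

```bash
python3 - <<'E'
from h import *
s=grab('scene','sc8',(170,90,400,260),3.4); t=grab('top','tp8',(205,115,405,265),4)
S=arm.read_state();print(S['position'],S['contact_force'],S['gripper_width'])
for n,d in (('top',t),('scene',s)):
    for nm,lo,hi,z in (('red',(0,160,130),(8,255,255),70),('yel',(20,140,130),(33,255,255),107)):
        for c,st in blobs(d,lo,hi,(0,0,440,290),12): print(n,nm,c,st,cast(d,c,z).round(1))
E
```

```text
[ 411.03602932 -141.80443384  191.88111561] [ 0.24361539  0.79696454 -0.37417181] 85.61469202433842
top red [239.12 190.5 ] [235 186   9  10  66] [[487.9 126.1  70. ]]
scene red [235.69 184.63] [231 182  11   6  54] [[488.1 125.5  70. ]]
scene yel [359.72 144.03] [354 141  13   8  78] [[ 440.  -181.3  107. ]]
```

View pics/sc8.png

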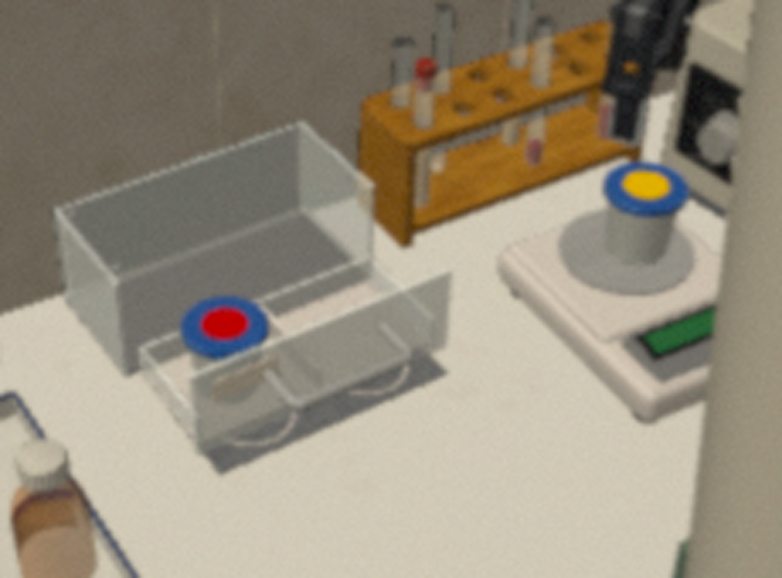

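View pics/tp8.png

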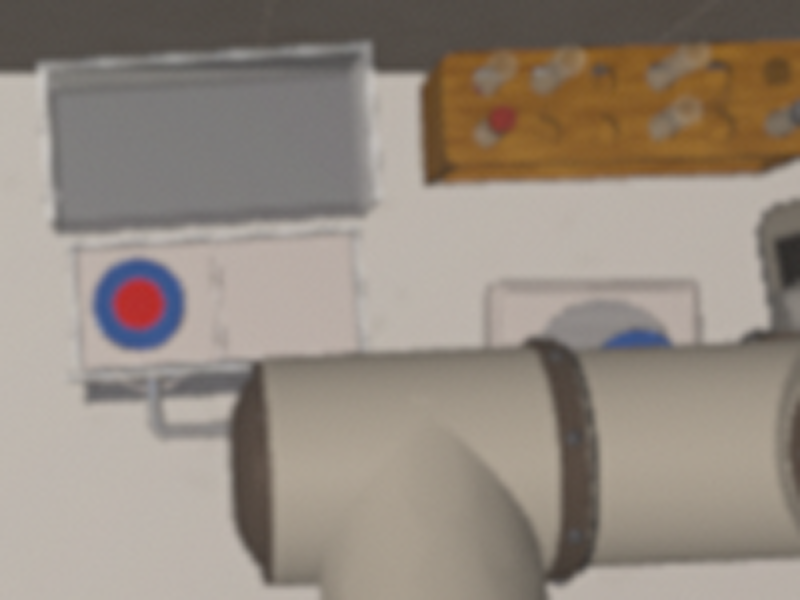

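Call:
apply_moves(
  plan=[-1, 0.01, -0.015, 0, -7, -1, 0.02, -0.03, 0, -14, -1, 0.029, -0.039, -0.01, -21, -1, 0.029, -0.039, -0.02, -28, -1, 0.029, -0.039, -0.03, -33, -1, 0.029, -0.039, -0.03, -33, -1, 0.029, -0.039, -0.03, -33, -1, 0.029, -0.039, -0.03, -33],
)

```text
clock: 21.57
position: [440.8, -177.8, 162.7]
ee_rot: [-0.035, 0.999, -0.0, 0.0]
contact_force: [0.7, 0.1, 0.3]
gripper_width: 85.5
```

```bash
python3 - <<'E'
from h import *
from scipy.spatial.transform import Rotation as R
s=grab('scene','sc9',(300,60,430,210),4); t=dict(np.load('pics/tp8.npz'))
S=arm.read_state();print(S['position'],S['joints'],R.from_quat(S['ee_rot']).as_matrix()[:,1])
c=lambda p,z:cast(t,(np.array(p,float)+.5)/4-.5+[205,115],z).round(1)
print('bay corners floor',c([(217,240),(353,234),(355,360),(217,368)],14).tolist(),'mean',c([(217,240),(353,234),(355,360),(217,368)],14).mean(0))
E
```

```text
[ 440.82625907 -177.82308083  162.89011454] [-4.04635424e-02  1.96890414e-01 -4.49400061e-01  1.89555249e-04
 -9.23156710e-01 -1.46026791e+00] [-7.01213398e-02  9.97538424e-01 -2.99217065e-04]
bay corners floor [[533.7, 74.5, 14.0], [537.5, -16.7, 14.0], [453.1, -17.2, 14.0], [448.0, 74.9, 14.0]] mean [493.075  28.875  14.   ]
```

View pics/sc9.png

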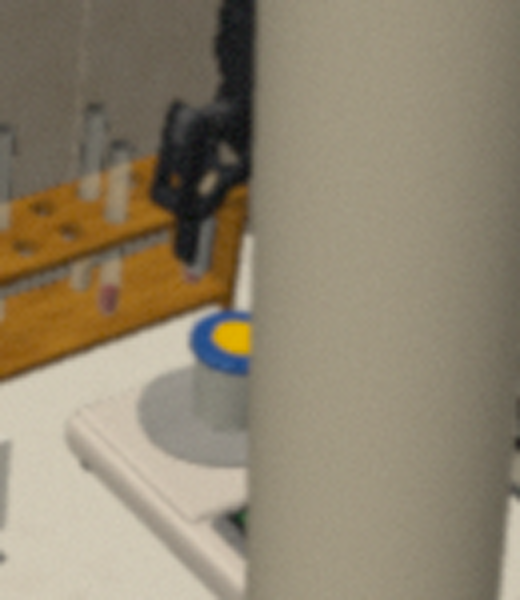

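Call:
apply_moves(
  plan=[-1, -0.001, -0.003, -0.015, -1, -1, -0.001, -0.003, -0.03, -1, -1, -0.001, -0.003, -0.045, -1, -1, -0.001, -0.003, -0.06, -1, -1, -0.001, -0.003, -0.072, -1, -1, -0.001, -0.003, -0.081, -1, -1, -0.001, -0.003, -0.082, -1, -1, -0.001, -0.003, -0.082, -1],
)

```text
clock: 22.28
position: [439.5, -181.0, 80.3]
ee_rot: [-0.026, 1.0, -0.0, -0.0]
contact_force: [-0.6, -0.2, -0.4]
gripper_width: 85.6
```

Call:
apply_moves(
  plan=[-0.7, 0, 0, 0, 0, -0.6, 0, 0, 0, 0, -0.5, 0, 0, 0, 0, -0.4, 0, 0, 0, 0, -0.2, 0, 0, 0, 0, 0, 0, 0, 0, 0, 1, 0, 0, 0, 0, 1, 0, 0, 0, 0],
)

```text
clock: 22.95
position: [440.1, -181.1, 81.4]
ee_rot: [-0.025, 1.0, -0.0, 0.001]
contact_force: [-0.8, 2.0, 5.6]
gripper_width: 55.9
```

Call:
apply_moves(
  plan=[1, 0, 0, 0, 0, 1, 0, 0, 0.003, 0, 1, 0, 0, 0.01, 0, 1, 0, 0, 0.02, 0, 1, 0, 0, 0.035, 0, 1, 0, 0, 0.05, 0, 1, 0, 0, 0.06, 0, 1, 0, 0, 0.06, 0],
)

```text
clock: 23.62
position: [440.8, -181.4, 142.8]
ee_rot: [-0.025, 1.0, -0.0, 0.003]
contact_force: [0.5, -0.8, -0.9]
gripper_width: 56.1
```

```bash
python3 - <<'E'
from h import *
s=grab('scene','sc10',(270,60,400,210),4);t=grab('top','tp10',(205,115,405,265),4)
S=arm.read_state();print(S['position'],S['contact_force'],S['gripper_width'])
E
```

```text
[ 439.17202663 -181.03266962  140.40392755] [-0.40807912 -0.0649407  -0.48386753] 55.802728237298446
```

View pics/sc10.png

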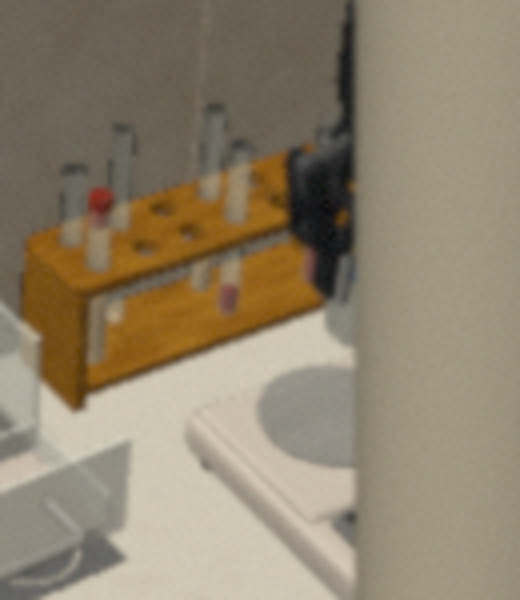

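View pics/tp10.png

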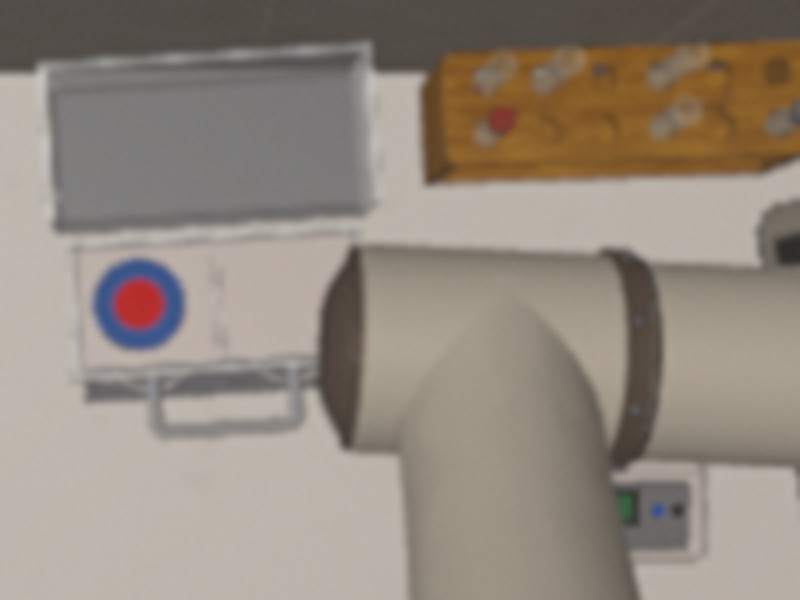

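Call:
apply_moves(
  plan=[1, 0.005, 0.015, 0, 0, 1, 0.01, 0.04, 0, 0, 1, 0.02, 0.07, 0, 0, 1, 0.03, 0.1, 0, 0, 1, 0.04, 0.13, 0, 0, 1, 0.05, 0.16, 0, 0, 1, 0.055, 0.185, 0, 0, 1, 0.055, 0.2, 0, 0],
)

```text
clock: 24.38
position: [494.8, 21.1, 139.1]
ee_rot: [-0.026, 1.0, -0.0, -0.001]
contact_force: [0.7, -0.2, -0.5]
gripper_width: 55.4
```

Call:
apply_moves(
  plan=[1, 0, 0.007, 0, 0, 1, 0, 0.009, 0, 0, 1, 0, 0.009, 0, 0, 1, 0, 0.009, 0, 0, 1, 0, 0.009, 0, 0],
)

```text
clock: 24.8
position: [494.0, 26.9, 140.0]
ee_rot: [-0.024, 1.0, -0.0, -0.0]
contact_force: [0.5, -0.8, 0.1]
gripper_width: 55.7
```

```bash
python3 - <<'E'
from h import *
s=grab('scene','sc11',(180,90,340,220),5)
S=arm.read_state();print(S['position'],S['contact_force'],S['gripper_width'])
E
```

```text
[494.05905846  26.97789049 140.14642512] [ 0.48692076  0.10931323 -0.33867635] 55.59258903384382
```

View pics/sc11.png

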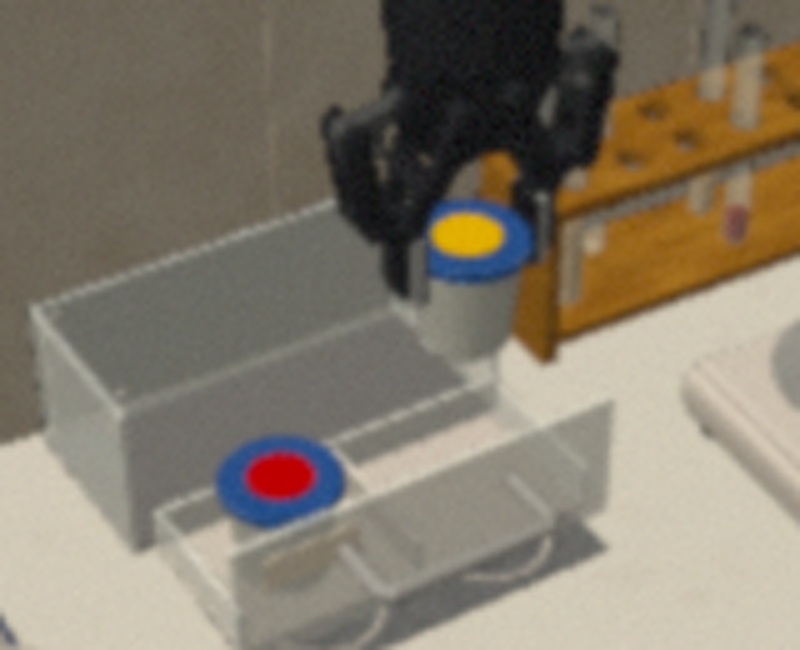

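Call:
apply_moves(
  plan=[1, 0.001, 0.001, -0.015, 0, 1, 0.001, 0.001, -0.03, 0, 1, 0.001, 0.001, -0.045, 0, 1, 0.001, 0.001, -0.06, 0, 1, 0.001, 0.001, -0.073, 0, 1, 0.001, 0.001, -0.083, 0, 1, 0.001, 0.001, -0.087, 0, 1, 0.001, 0.001, -0.088, 0],
)

```text
clock: 25.52
position: [494.8, 28.1, 51.5]
ee_rot: [-0.025, 1.0, -0.0, -0.001]
contact_force: [0.1, -0.2, -0.2]
gripper_width: 56.4
```

Call:
apply_moves(
  plan=[1, 0, 0, -0.001, 0, 1, 0, 0, -0.002, 0, 1, 0, 0, -0.003, 0, 1, 0, 0, -0.004, 0, 1, 0, 0, -0.005, 0, 1, 0, 0, -0.006, 0, 1, 0, 0, -0.006, 0, 1, 0, 0, -0.006, 0],
)

```text
clock: 26.18
position: [495.3, 28.9, 46.2]
ee_rot: [-0.025, 1.0, -0.0, -0.0]
contact_force: [0.1, 0.4, -0.6]
gripper_width: 55.7
```

Call:
apply_moves(
  plan=[1, 0, 0, -0.0005, 0, 1, 0, 0, -0.001, 0, 1, 0, 0, -0.0015, 0, 1, 0, 0, -0.002, 0, 1, 0, 0, -0.002, 0],
)

```text
clock: 26.6
position: [495.5, 29.0, 44.5]
ee_rot: [-0.025, 1.0, 0.0, 0.0]
contact_force: [-0.6, -0.2, 1.2]
gripper_width: 55.7
```

Call:
apply_moves(
  plan=[1, 0, 0, -0.0005, 0, 1, 0, 0, -0.001, 0, 1, 0, 0, -0.001, 0],
)

```text
clock: 26.85
position: [496.2, 29.0, 44.3]
ee_rot: [-0.026, 1.0, 0.0, 0.001]
contact_force: [-1.6, 0.8, 7.6]
gripper_width: 55.9
```

Call:
apply_moves(
  plan=[0, 0, 0, 0, 0, -0.2, 0, 0, 0, 0, -0.4, 0, 0, 0, 0, -0.5, 0, 0, 0, 0, -0.7, 0, 0, 0, 0, -0.8, 0, 0, 0, 0, -0.8, 0, 0, 0, 0, -0.8, 0, 0, 0, 0],
)

```text
clock: 27.52
position: [495.2, 28.9, 43.0]
ee_rot: [-0.025, 1.0, -0.0, -0.0]
contact_force: [-0.1, -0.2, 0.3]
gripper_width: 77.2
```

Call:
apply_moves(
  plan=[-0.8, 0, 0, 0.015, 0, -0.8, 0, 0, 0.035, 0, -0.9, 0, 0, 0.06, 0, -1, 0, 0, 0.08, 0, -1, 0, 0.03, 0.09, 0, -1, 0, 0.06, 0.09, 0, -1, -0.005, 0.09, 0.09, 0, -1, -0.0075, 0.0965, 0.09, 0],
)

```text
clock: 28.18
position: [488.1, 128.5, 133.6]
ee_rot: [-0.027, 1.0, 0.001, 0.001]
contact_force: [-0.6, -1.7, -0.5]
gripper_width: 85.5
```

Call:
apply_moves(
  plan=[-1, 0, 0, 0, 0, -1, 0, 0, 0, 0, -1, 0, 0, 0, 0],
)

```text
clock: 28.43
position: [487.6, 124.6, 132.9]
ee_rot: [-0.025, 1.0, -0.0, -0.0]
contact_force: [0.4, -1.3, 0.6]
gripper_width: 85.5
```

```bash
python3 - <<'E'
from h import *
s=grab('scene','sc12',(180,90,340,220),5)
S=arm.read_state();print(S['position'],S['contact_force'],S['gripper_width'])
for nm,lo,hi,z in (('red',(0,160,130),(8,255,255),70),('yel',(20,140,130),(33,255,255),70)):
        for c,st in blobs(s,lo,hi,(0,0,440,290),12): print(nm,c,st,cast(s,c,z).round(1))
E
```

```text
[487.66106223 124.3849318  132.96109773] [-0.74323187 -0.43002556 -0.00416771] 85.74444831448434
red [235.6  184.51] [231 182  11   6  55] [[488.6 125.5  70. ]]
yel [270.87 169.72] [265 166  13   9  90] [[496.4  29.   70. ]]
```

View pics/sc12.png

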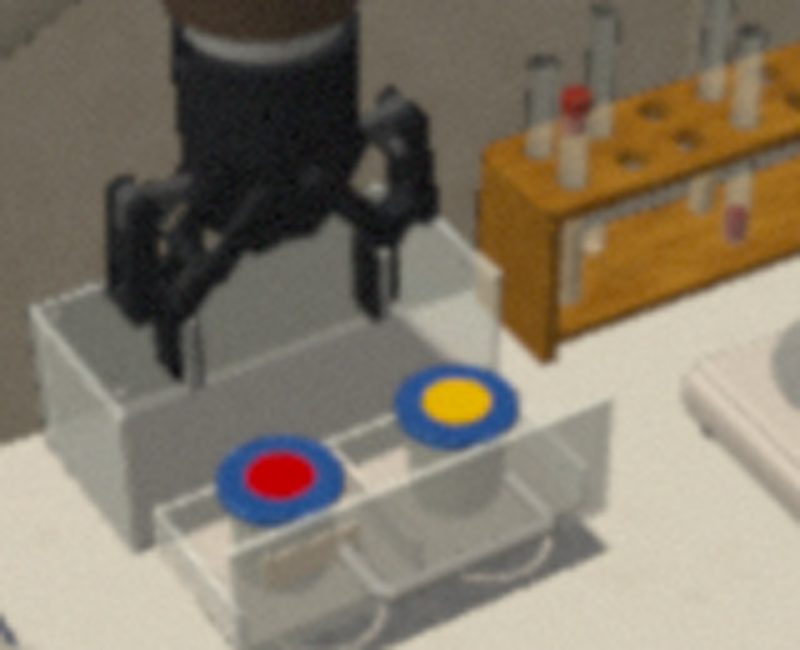

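Call:
apply_moves(
  plan=[-0.9, 0.0005, 0.001, -0.015, 0, -0.9, 0.0005, 0.001, -0.03, 0, -0.9, 0.0005, 0.001, -0.045, 0, -0.9, 0.0005, 0.001, -0.06, 0, -0.9, 0.0005, 0.001, -0.075, 0, -0.9, 0.0005, 0.001, -0.085, 0, -0.9, 0.0005, 0.001, -0.089, 0, -0.9, 0.0005, 0.001, -0.089, 0],
)

```text
clock: 29.15
position: [487.9, 125.2, 43.2]
ee_rot: [-0.024, 1.0, -0.001, -0.001]
contact_force: [-0.3, 0.1, 0.0]
gripper_width: 81.1
```

Call:
apply_moves(
  plan=[-0.7, 0, 0, 0, 0, -0.6, 0, 0, 0, 0, -0.5, 0, 0, 0, 0, -0.4, 0, 0, 0, 0, -0.2, 0, 0, 0, 0, 0, 0, 0, 0, 0, 1, 0, 0, 0, 0, 1, 0, 0, 0, 0],
)

```text
clock: 29.82
position: [489.1, 126.6, 45.5]
ee_rot: [-0.026, 1.0, 0.0, 0.001]
contact_force: [-0.1, -1.3, 5.5]
gripper_width: 55.9
```

Call:
apply_moves(
  plan=[1, 0, 0, 0, 0, 1, 0, 0, 0.003, 0, 1, 0, 0, 0.01, 0, 1, 0, 0, 0.025, 0, 1, 0, 0, 0.045, 0, 1, 0, 0, 0.065, 0, 1, 0, 0, 0.085, 0, 1, 0, 0, 0.105, 0],
)

```text
clock: 30.48
position: [488.0, 126.4, 150.6]
ee_rot: [-0.025, 1.0, 0.0, -0.0]
contact_force: [0.4, 0.0, -1.0]
gripper_width: 55.8
```

```bash
python3 - <<'E'
from h import *
s=grab('scene','sc13',(180,90,400,240),3.6);t=grab('top','tp13',(205,115,405,265),4)
S=arm.read_state();print(S['position'],S['contact_force'],S['gripper_width'])
E
```

```text
[490.30371827 127.47490014 153.13602945] [ 0.41783569  0.11959822 -1.13332206] 55.43249709637977
```

View pics/sc13.png

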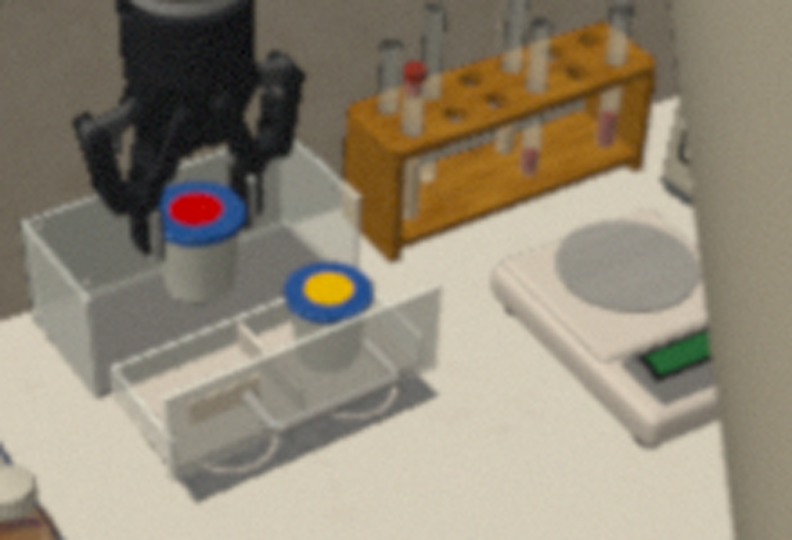

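View pics/tp13.png

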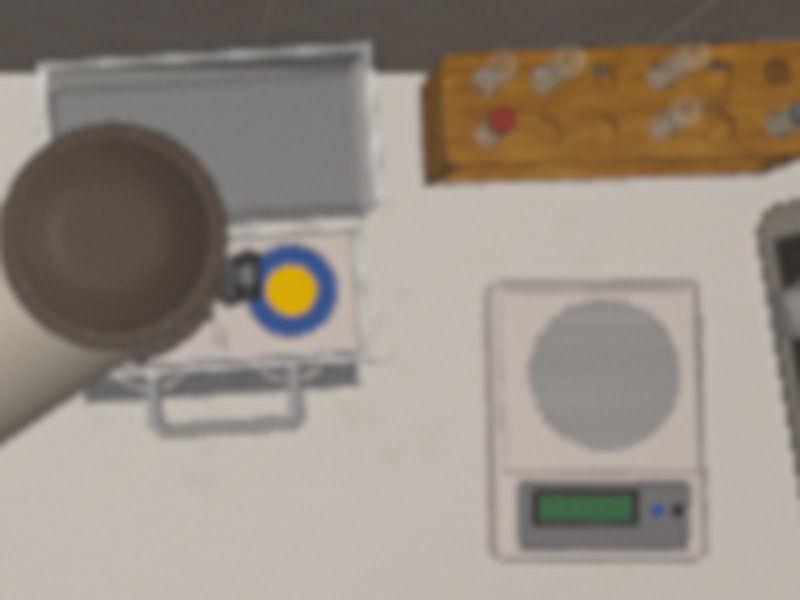

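```bash
python3 - <<'E'
from h import *
t=dict(np.load('pics/tp13.npz'));s=dict(np.load('pics/sc13.npz'))
# pan by mask
for d,box in ((t,(330,185,382,232)),(s,(330,148,378,182))):
    g=cv2.cvtColor(d['color'],cv2.COLOR_RGB2GRAY); print(g[box[1]+ (box[3]-box[1])//2, box[0]:box[2]:3])
    m=(g<165).astype(np.uint8); k=np.zeros_like(m);k[box[1]:box[3],box[0]:box[2]]=1;m&=k
    n,l,st,c=cv2.connectedComponentsWithStats(m); i=1+np.argmax(st[1:,4]); print(st[i],c[i],cast(d,c[i],51).round(1))
    cs,_=cv2.findContours((l==i).astype(np.uint8),0,2); e=cv2.fitEllipse(max(cs,key=len)); print(e,cast(d,e[0],51).round(1))
print(cast(t,(np.array([(605.3,375)])+.5)/4-.5+[205,115],51),cast(s,(np.array([(628,266)])+.5)/3.6-.5+[180,90],51))
E
```

```text
[167 182 169 140 140 140 140 140 140 139 139 139 139 139 137 166 162 173]
[ 330  185   52   47 1431] [357.35569532 205.80852551] [[ 448.7 -177.7   51. ]]
((357.9491882324219, 206.4693145751953), (41.707576751708984, 54.619956970214844), 113.6019058227539) [[ 447.  -179.2   51. ]]
[195 191 144 146 144 144 146 146 149 149 149 150 149 148 146 124]
[334 148  44  34 931] [357.13856069 163.81525242] [[ 435.2 -179.    51. ]]
((357.00927734375, 164.30557250976562), (32.570587158203125, 43.08890151977539), 103.11174774169922) [[ 433.8 -177.6   51. ]]
[[ 442.12247946 -173.96595073   51.        ]] [[ 439.65777529 -173.14419018   51.        ]]
```

```bash
python3 - <<'E'
from h import *
t=dict(np.load('pics/tp13.npz'));s=dict(np.load('pics/sc13.npz'))
for d,box,th in ((t,(332,186,380,231),153),(s,(331,148,374,180),165)):
    g=cv2.cvtColor(d['color'],cv2.COLOR_RGB2GRAY)
    m=(g<th).astype(np.uint8); k=np.zeros_like(m);k[box[1]:box[3],box[0]:box[2]]=1;m&=k
    m=cv2.morphologyEx(m,cv2.MORPH_OPEN,np.ones((5,5),np.uint8))
    n,l,st,c=cv2.connectedComponentsWithStats(m); i=1+np.argmax(st[1:,4]); print(st[i],c[i],cast(d,c[i],51).round(1))
    q=np.argwhere(l==i)
    for r in range(st[i][1],st[i][1]+st[i][3],4):
        x=np.where(l[r]==i)[0]; print(r,x.min(),x.max(),end='; ')
    print()
E
```

```text
[ 338  190   37   37 1083] [355.85503232 208.06555863] [[ 442.9 -173.7   51. ]]
190 353 359; 194 344 367; 198 340 371; 202 339 373; 206 338 374; 210 338 374; 214 339 373; 218 341 371; 222 344 368; 226 352 360; 
[335 152  39  25 792] [354.01136364 163.95707071] [[ 438.4 -172.    51. ]]
152 346 358; 156 337 367; 160 335 373; 164 335 373; 168 337 373; 172 341 371; 176 351 362;
```

Call:
apply_moves(
  plan=[1, 0, -0.015, 0, 0, 1, -0.005, -0.04, 0, 0, 1, -0.01, -0.07, 0, 0, 1, -0.015, -0.1, 0, 0, 1, -0.02, -0.13, 0, 0, 1, -0.025, -0.16, 0, 0, 1, -0.03, -0.19, 0, 0, 1, -0.035, -0.22, 0, 0],
)

```text
clock: 31.25
position: [452.2, -94.8, 148.9]
ee_rot: [-0.025, 1.0, 0.0, -0.0]
contact_force: [2.4, -0.1, -0.7]
gripper_width: 55.8
```

Call:
apply_moves(
  plan=[1, -0.003, -0.025, 0, 0, 1, -0.006, -0.05, 0, 0, 1, -0.01, -0.07, 0, 0, 1, -0.0125, -0.08, 0, 0, 1, -0.0125, -0.08, 0, 0, 1, -0.0125, -0.08, 0, 0, 1, -0.0125, -0.08, 0, 0, 1, -0.0125, -0.08, 0, 0],
)

```text
clock: 31.92
position: [440.9, -172.8, 149.2]
ee_rot: [-0.026, 1.0, 0.0, 0.0]
contact_force: [0.2, 0.2, -0.2]
gripper_width: 55.6
```

Call:
apply_moves(
  plan=[1, 0, 0, -0.01, 0, 1, 0, 0, -0.02, 0, 1, 0, 0, -0.03, 0, 1, 0, 0, -0.04, 0, 1, 0, 0, -0.045, 0, 1, 0, 0, -0.045, 0, 1, 0, 0, -0.045, 0],
)

```text
clock: 32.5
position: [441.1, -173.2, 104.3]
ee_rot: [-0.026, 1.0, -0.0, -0.0]
contact_force: [-0.9, 0.5, -0.5]
gripper_width: 55.4
```

Call:
apply_moves(
  plan=[1, 0.0005, 0, -0.006, 0, 1, 0.0005, 0, -0.012, 0, 1, 0.0005, 0, -0.016, 0, 1, 0.0005, 0, -0.019, 0, 1, 0.0005, 0, -0.0205, 0, 1, 0.0005, 0, -0.0205, 0, 1, 0.0005, 0, -0.0205, 0],
)

```text
clock: 33.08
position: [441.3, -173.7, 83.7]
ee_rot: [-0.025, 1.0, -0.0, -0.0]
contact_force: [-0.5, 0.6, -1.2]
gripper_width: 55.6
```

Call:
apply_moves(
  plan=[1, 0, 0, -0.0005, 0, 1, 0, 0, -0.001, 0, 1, 0, 0, -0.0015, 0, 1, 0, 0, -0.0015, 0, 1, 0, 0, -0.0015, 0],
)

```text
clock: 33.5
position: [441.5, -173.6, 82.6]
ee_rot: [-0.025, 1.0, -0.0, 0.0]
contact_force: [-0.7, 0.3, 3.2]
gripper_width: 55.6
```

Call:
apply_moves(
  plan=[0, 0, 0, 0, 0, -0.2, 0, 0, 0, 0, -0.4, 0, 0, 0, 0, -0.5, 0, 0, 0, 0, -0.7, 0, 0, 0, 0, -1, 0, 0, 0, 0, -1, 0, 0, 0, 0, -1, 0, 0, 0, 0],
)

```text
clock: 34.17
position: [441.2, -173.6, 82.1]
ee_rot: [-0.025, 1.0, 0.0, -0.0]
contact_force: [-0.1, -0.1, -0.4]
gripper_width: 85.1
```

Call:
apply_moves(
  plan=[-1, 0, 0, 0.015, 0, -1, 0, 0, 0.035, 0, -1, 0, 0, 0.06, 0, -1, 0, 0, 0.085, 7, -0.5, 0, 0.03, 0.1, 14, 0, 0, 0.06, 0.1, 21, 0.5, 0, 0.09, 0.1, 28, 0.5, 0, 0.12, 0.1, 35],
)

```text
clock: 34.83
position: [441.1, -52.5, 182.7]
ee_rot: [-0.327, 0.945, 0.0, 0.001]
contact_force: [1.0, 0.5, 0.3]
gripper_width: 38.8
```

Call:
apply_moves(
  plan=[0.5, 0, 0.03, 0, 7, 0.5, 0, 0.06, 0, 14, 0.5, 0, 0.09, 0, 21, 0.5, -0.01, 0.11, 0, 28, 0.5, -0.02, 0.12, 0, 35, 0.5, -0.03, 0.124, 0, 42, 0.5, -0.031, 0.124, 0, 49, 0.5, -0.031, 0.124, 0, 55],
)

```text
clock: 35.5
position: [409.5, 70.8, 182.2]
ee_rot: [0.727, -0.686, -0.0, -0.0]
contact_force: [0.8, -0.4, 0.1]
gripper_width: 21.3
```

Call:
apply_moves(
  plan=[0.5, 0, 0, 0, 0, 0.5, 0, 0, 0, 0, 0.5, 0, 0, 0, 0],
)

```text
clock: 35.75
position: [410.3, 70.3, 182.2]
ee_rot: [0.724, -0.69, -0.0, 0.0]
contact_force: [0.8, 0.8, 0.2]
gripper_width: 21.3
```

```bash
python3 - <<'E'
from h import *
from scipy.spatial.transform import Rotation as R
s=grab('scene','sc14',(180,90,400,240),3.6);t=grab('top','tp14',(205,115,405,265),4)
S=arm.read_state();print(S['position'],S['contact_force'],S['gripper_width'],R.from_quat(S['ee_rot']).as_matrix()[:,1])
for n,d in (('top',t),('scene',s)):
    for nm,lo,hi,z in (('red',(0,160,130),(8,255,255),107),('yel',(20,140,130),(33,255,255),70)):
        for c,st in blobs(d,lo,hi,(0,0,440,290),12): print(n,nm,c,st,cast(d,c,z).round(1))
E
```

```text
[410.37744425  70.28093945 182.15043863] [-0.15211223  0.21885475 -0.37013347] 21.279494598297976 [-9.98830064e-01 -4.83579936e-02  9.09900509e-05]
top red [362.   208.39] [357 204  11  10  80] [[ 441.3 -173.5  107. ]]
top yel [277.36 186.96] [272 182  12  11 107] [[496.6  29.3  70. ]]
scene red [357.09 144.49] [352 142  11   6  43] [[ 441.6 -174.8  107. ]]
scene yel [270.83 169.64] [265 166  13   9  88] [[496.8  29.   70. ]]
```

View pics/sc14.png

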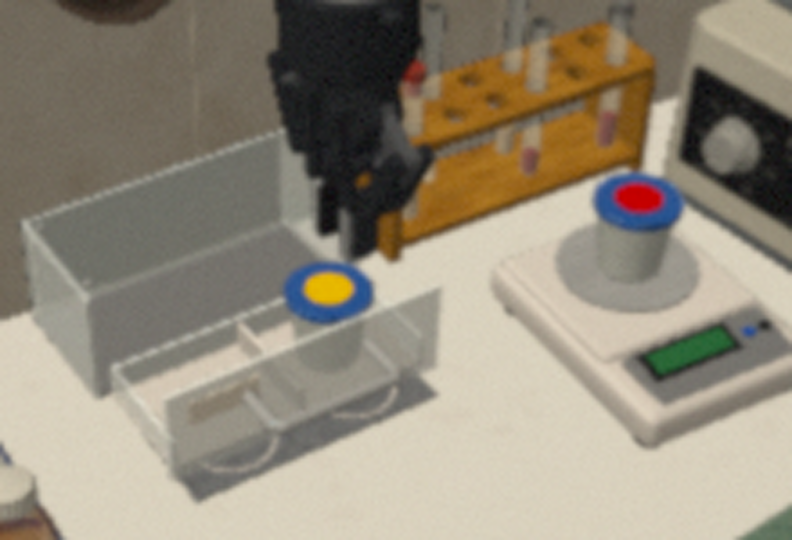

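View pics/tp14.png

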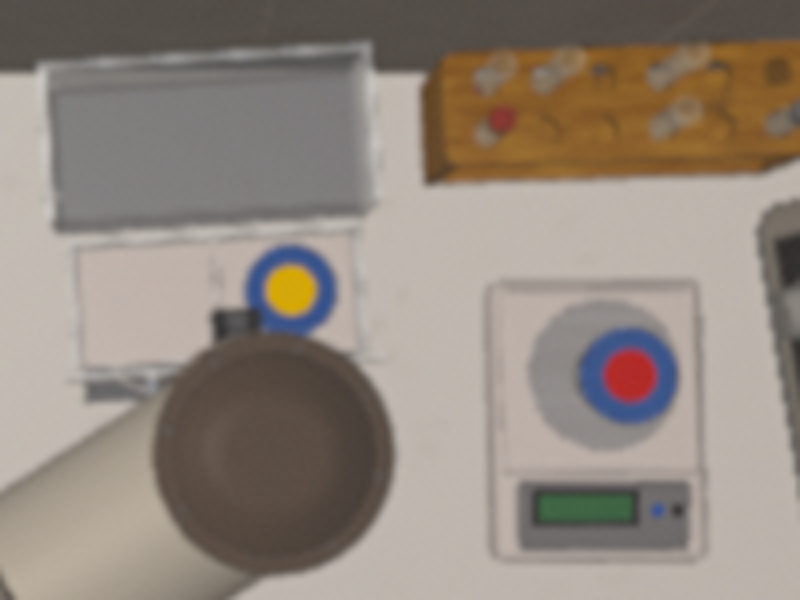

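Call:
apply_moves(
  plan=[0.5, 0.0005, 0, -0.02, 0, 0.5, 0.0005, 0, -0.04, 0, 0.5, 0.0005, 0, -0.06, 0, 0.5, 0.0005, 0, -0.08, 0, 0.5, 0.0005, 0, -0.1, 0, 0.5, 0.0005, 0, -0.113, 0, 0.5, 0.0005, 0, -0.118, 0, 0.5, 0.0005, 0, -0.118, 0],
)

```text
clock: 36.52
position: [410.3, 69.9, 63.2]
ee_rot: [0.724, -0.689, -0.0, 0.001]
contact_force: [0.6, 1.2, -0.8]
gripper_width: 21.2
```

Call:
apply_moves(
  plan=[0.5, 0, 0, -0.005, 0, 0.5, 0, 0, -0.01, 0, 0.5, 0, 0, -0.015, 0, 0.5, 0, 0, -0.017, 0, 0.5, 0, 0, -0.017, 0],
)

```text
clock: 36.93
position: [410.6, 70.3, 46.9]
ee_rot: [0.725, -0.689, -0.0, 0.0]
contact_force: [0.2, -0.4, -1.0]
gripper_width: 21.3
```

Call:
apply_moves(
  plan=[0.6, 0, 0, 0, 0, 0.7, 0, 0, 0, 0, 0.8, 0, 0, 0, 0, 1, 0, 0, 0, 0, 1, 0, 0, 0, 0, 1, 0, 0, 0, 0],
)

```text
clock: 37.43
position: [411.1, 70.6, 47.6]
ee_rot: [0.725, -0.689, 0.0, -0.0]
contact_force: [0.3, 0.2, 3.8]
gripper_width: 6.4
```

Call:
apply_moves(
  plan=[1, 0.005, 0, 0, 0, 1, 0.015, 0.001, 0, 0, 1, 0.03, 0.002, 0, 0, 1, 0.045, 0.0025, 0, 0, 1, 0.06, 0.0035, 0, 0, 1, 0.075, 0.004, 0, 0, 1, 0.087, 0.005, 0, 0, 1, 0.093, 0.0052, 0, 0],
)

```text
clock: 38.1
position: [505.8, 76.3, 47.6]
ee_rot: [0.725, -0.689, 0.0, -0.001]
contact_force: [-2.1, 2.5, 6.6]
gripper_width: 6.4
```

Call:
apply_moves(
  plan=[1, 0, 0, 0, 0, 1, 0.001, 0, 0, 0, 1, 0.002, 0, 0, 0, 1, 0.002, 0, 0, 0],
)

```text
clock: 38.43
position: [506.1, 76.3, 47.7]
ee_rot: [0.725, -0.689, 0.0, -0.001]
contact_force: [0.9, 3.4, 4.9]
gripper_width: 6.5
```

Call:
apply_moves(
  plan=[1, 0.0005, 0, 0, 0, 1, 0.001, 0, 0, 0, 1, 0.001, 0, 0, 0],
)

```text
clock: 38.68
position: [506.5, 76.3, 47.6]
ee_rot: [0.725, -0.689, -0.0, -0.001]
contact_force: [-0.6, 4.8, 6.2]
gripper_width: 6.5
```

Call:
apply_moves(
  plan=[1, 0.0005, 0, 0, 0, 1, 0.001, 0, 0, 0, 1, 0.0015, 0, 0, 0, 1, 0.002, 0, 0, 0, 1, 0.002, 0, 0, 0],
)

```text
clock: 39.1
position: [507.8, 76.3, 47.6]
ee_rot: [0.725, -0.689, -0.001, -0.0]
contact_force: [-3.2, 5.1, 6.6]
gripper_width: 6.5
```

Call:
apply_moves(
  plan=[1, 0.0005, 0, 0, 0, 1, 0.001, 0, 0, 0, 1, 0.0015, 0, 0, 0, 1, 0.002, 0, 0, 0, 1, 0.002, 0, 0, 0],
)

```text
clock: 39.52
position: [507.8, 76.3, 47.6]
ee_rot: [0.725, -0.689, -0.002, 0.002]
contact_force: [-8.0, 9.3, 12.5]
gripper_width: 6.8
```

Call:
apply_moves(
  plan=[0.8, 0, 0, 0, 0, 0.7, 0, 0, 0, 0, 0.6, 0, 0, 0, 0, 0.5, -0.002, 0, 0, 0, 0.5, -0.002, 0, 0.01, 0, 0.5, -0.002, 0, 0.03, 0, 0.5, -0.002, 0, 0.06, 0, 0.5, -0.002, 0, 0.09, 0],
)

```text
clock: 40.18
position: [507.9, 74.8, 137.9]
ee_rot: [0.724, -0.689, -0.0, 0.001]
contact_force: [-0.0, -0.0, 0.3]
gripper_width: 21.4
```

Call:
apply_moves(
  plan=[0.3, -0.01, 0.01, 0.03, -7, 0, -0.02, 0.03, 0.06, -14, -0.5, -0.03, 0.06, 0.06, -21, -1, -0.04, 0.09, 0.06, -28, -1, -0.05, 0.12, 0.06, -35, -1, -0.06, 0.15, 0.06, -42, -1, -0.07, 0.18, 0.06, -49, -1, -0.08, 0.21, 0.06, -56],
)

```text
clock: 40.85
position: [427.9, 286.4, 197.8]
ee_rot: [-0.314, 0.95, -0.0, 0.0]
contact_force: [0.1, 0.1, 0.1]
gripper_width: 85.3
```

```bash
python3 - <<'E'
from h import *
from scipy.spatial.transform import Rotation as R
s=grab('scene','sc15',(80,90,400,330),2.4);t=grab('top','tp15',(105,115,305,265),4)
S=arm.read_state();print(S['position'],S['gripper_width'],S['joints'],R.from_quat(S['ee_rot']).as_matrix()[:,1])
E
```

```text
[427.94262562 288.57896744 197.66301756] 85.22392875985237 [ 9.08121857e-01  2.28364698e-01 -3.07833237e-01  1.04431645e-04
 -1.03363651e+00 -1.83291655e+00] [-6.02041230e-01  7.98464984e-01  1.62541792e-04]
```

View pics/sc15.png

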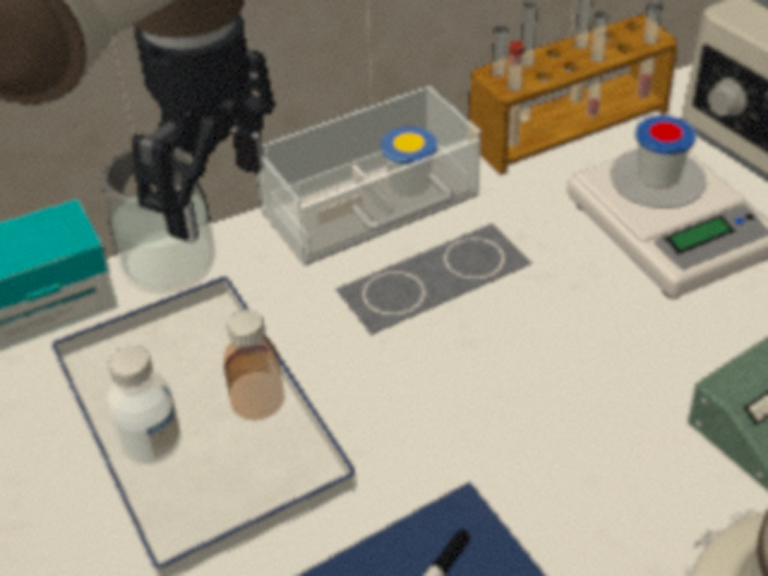

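View pics/tp15.png

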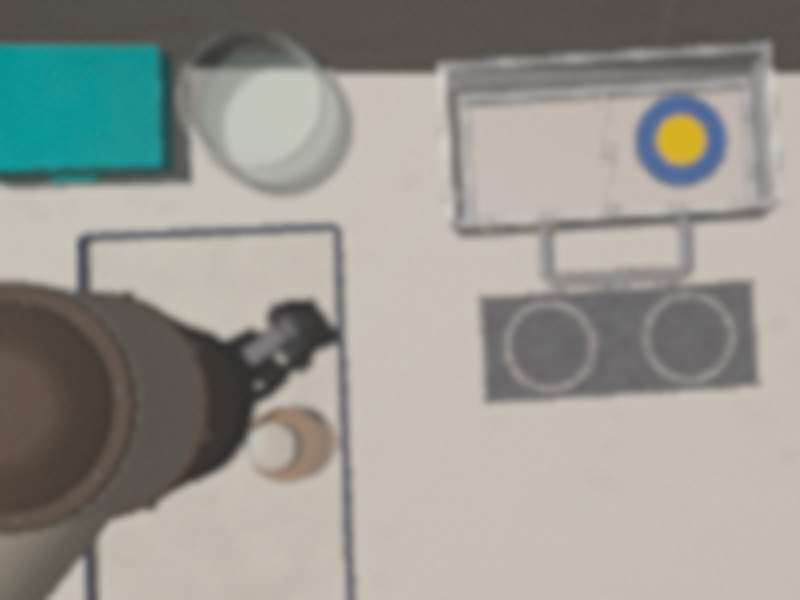

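Call:
apply_moves(
  plan=[-1, -0.01, 0, 0, -7, -1, -0.02, 0, 0, -14, -1, -0.0295, 0, 0, -21, -1, -0.0295, 0, -0.02, -28, -1, -0.0295, 0, -0.04, -33.9, -1, -0.0295, 0, -0.04, -33.9, -1, -0.0295, 0, -0.04, -33.9, -1, -0.0295, 0, -0.04, -33.9],
)

```text
clock: 41.62
position: [400.0, 285.6, 158.3]
ee_rot: [-0.028, 1.0, 0.0, 0.001]
contact_force: [-0.4, 0.8, 0.4]
gripper_width: 85.1
```

```bash
python3 - <<'E'
from h import *
t=dict(np.load('pics/tp15.npz'));s=dict(np.load('pics/sc15.npz'))
print('rings top',cast(t,(np.array([(549,346),(689,338.)])+.5)/4-.5+[105,115],3).round(1))
for n,d in (('top',t),('scene',s)):
    for c,st in blobs(d,(20,140,130),(33,255,255),(0,0,440,290),12): print(n,c,cast(d,c,70).round(1))
S=arm.read_state();print(S['position'],S['ee_rot'])
E
```

```text
rings top [[463.2 120.3   3. ]
 [468.3  25.9   3. ]]
top [274.82 149.58] [[592.   35.1  70. ]]
scene [249.84 148.97] [[592.6  35.3  70. ]]
[399.99953137 285.59242248 158.27692373] [-2.75843548e-02  9.99619263e-01  2.73926926e-04  5.98598390e-04]
```

```bash
python3 - <<'E'
from h import *
t=dict(np.load('pics/top0.npz'));u=dict(np.load('pics/tp15.npz'))
g=[cv2.cvtColor(d['color'],cv2.COLOR_RGB2GRAY).astype(np.float32) for d in (t,u)]
# phase-correlate legs/bar region between bottles and the fixed unit back
for nm,(x0,y0,x1,y1) in (('bar',(246,174,270,186)),('unitfront edge',(242,160,275,175)),('unit back',(215,122,300,140)),('mat mid',(252,180,266,216))):
    a=[k[y0:y1,x0:x1].copy() for k in g]
    print(nm,cv2.phaseCorrelate(a[0],a[1],cv2.createHanningWindow((x1-x0,y1-y0),cv2.CV_32F)))
for k in g: print(k[174:188,254:262].mean(1).round(0))
E
```

```text
bar ((-0.09786745916987272, -0.2124638139724162), 1.0458541446261935)
unitfront edge ((-0.1800921650847549, 0.20784651524952835), 0.8135916648087678)
unit back ((0.03780200207471296, -0.153314380738081), 1.0644160011668264)
mat mid ((0.6679585114426656, -0.07396268812494), 0.8193192031648424)
[178. 181. 180. 180. 180. 180. 179. 177. 166. 146. 135. 130. 122. 112.]
[193. 193. 192. 192. 192. 192. 191. 184. 166. 148. 142. 141. 141. 131.]
```

Call:
apply_moves(
  plan=[0, 0.01, -0.03, 0, 0, 0.5, 0.02, -0.06, 0, 0, 1, 0.03, -0.09, 0, 0, 1, 0.04, -0.12, 0, 0, 1, 0.05, -0.15, 0, 0, 1, 0.06, -0.18, 0, 0, 1, 0.065, -0.2, -0.02, 0, 1, 0.07, -0.21, -0.05, 0],
)

```text
clock: 42.28
position: [472.7, 74.5, 110.8]
ee_rot: [-0.027, 1.0, 0.002, 0.005]
contact_force: [1.3, 0.9, -0.9]
gripper_width: -0.2
```

Call:
apply_moves(
  plan=[1, 0, 0, -0.02, 0, 1, 0, 0, -0.04, 0, 1, 0, 0, -0.06, 0, 1, 0, 0, -0.062, 0, 1, 0, 0, -0.062, 0, 1, 0, 0, -0.062, 0, 1, 0, 0, -0.062, 0],
)

```text
clock: 42.87
position: [470.6, 76.2, 46.8]
ee_rot: [-0.027, 1.0, 0.001, 0.002]
contact_force: [-0.1, -0.2, 0.9]
gripper_width: -0.0
```

Call:
apply_moves(
  plan=[1, 0.005, 0, 0, 0, 1, 0.01, 0, 0, 0, 1, 0.015, 0, 0, 0, 1, 0.017, 0, 0, 0, 1, 0.018, 0, 0, 0, 1, 0.019, 0, 0, 0, 1, 0.02, 0, 0, 0, 1, 0.02, 0, 0, 0],
)

```text
clock: 43.53
position: [489.3, 75.5, 45.1]
ee_rot: [-0.026, 1.0, -0.0, -0.0]
contact_force: [0.5, 1.1, 0.8]
gripper_width: -0.1
```

Call:
apply_moves(
  plan=[1, 0.001, 0, 0, 0, 1, 0.002, 0, 0, 0, 1, 0.002, 0, 0, 0],
)

```text
clock: 43.78
position: [491.5, 75.7, 45.2]
ee_rot: [-0.026, 1.0, 0.0, 0.0]
contact_force: [-0.0, 1.2, -0.0]
gripper_width: -0.1
```

Call:
apply_moves(
  plan=[1, 0.001, 0, 0, 0, 1, 0.002, 0, 0, 0, 1, 0.002, 0, 0, 0],
)

```text
clock: 44.03
position: [492.4, 75.4, 45.0]
ee_rot: [-0.026, 1.0, -0.0, -0.001]
contact_force: [-2.6, 0.7, 1.0]
gripper_width: 0.3
```

Call:
apply_moves(
  plan=[1, 0.001, 0, 0, 0, 1, 0.0015, 0, 0, 0, 1, 0.002, 0, 0, 0, 1, 0.002, 0, 0, 0],
)

```text
clock: 44.37
position: [492.6, 75.0, 44.8]
ee_rot: [-0.026, 1.0, -0.001, -0.003]
contact_force: [-7.4, 2.7, 4.6]
gripper_width: 0.1
```

Call:
apply_moves(
  plan=[1, -0.015, 0, 0, 0, 1, -0.025, 0, 0.02, 0, 1, -0.03, 0, 0.05, 0, 0.5, -0.035, 0.01, 0.08, 0, 0, -0.045, 0.03, 0.11, 0, -0.5, -0.055, 0.06, 0.12, 0, -1, -0.065, 0.09, 0.12, 0, -1, -0.075, 0.12, 0.12, 0],
)

```text
clock: 45.03
position: [420.7, 197.3, 166.9]
ee_rot: [-0.026, 1.0, 0.002, 0.002]
contact_force: [0.1, 0.3, -0.2]
gripper_width: 60.5
```

Call:
apply_moves(
  plan=[-1, -0.01, 0.03, 0, 0, -1, -0.02, 0.06, 0, 0, -1, -0.021, 0.09, 0, 0, -1, -0.021, 0.093, 0, 0, -1, -0.021, 0.093, 0, 0, -1, -0.021, 0.093, 0, 0, -1, -0.021, 0.093, 0, 0, -1, -0.021, 0.093, 0, 0],
)

```text
clock: 45.7
position: [399.4, 287.5, 165.2]
ee_rot: [-0.026, 1.0, -0.0, -0.0]
contact_force: [0.3, -0.4, 0.9]
gripper_width: 85.2
```

Down onto the brown bottle at (398.4, 288.5, 43.8).

Call:
apply_moves(
  plan=[-1, -0.001, 0.001, -0.02, 0, -1, -0.001, 0.001, -0.04, 0, -1, -0.001, 0.001, -0.06, 0, -1, -0.001, 0.001, -0.08, 0, -1, -0.001, 0.001, -0.1, 0, -1, -0.001, 0.001, -0.113, 0, -1, -0.001, 0.001, -0.12, 0, -1, -0.001, 0.001, -0.121, 0],
)

```text
clock: 46.37
position: [398.0, 288.3, 43.1]
ee_rot: [-0.026, 1.0, -0.001, -0.001]
contact_force: [-0.4, 0.3, 0.4]
gripper_width: 85.5
```

Call:
apply_moves(
  plan=[-0.5, 0, 0, 0, 0, -0.3, 0, 0, 0, 0, -0.2, 0, 0, 0, 0, 0, 0, 0, 0, 0, 0.2, 0, 0, 0, 0, 0.4, 0, 0, 0, 0, 1, 0, 0, 0, 0, 1, 0, 0, 0, 0],
)

```text
clock: 47.03
position: [398.7, 289.9, 45.4]
ee_rot: [-0.027, 1.0, 0.0, 0.001]
contact_force: [-0.5, -2.1, 6.7]
gripper_width: 46.9
```

Call:
apply_moves(
  plan=[1, 0, 0, 0, 0, 1, 0, 0, 0, 0, 1, 0, 0, 0.005, 0, 1, 0, 0, 0.02, 0, 1, 0, 0, 0.04, 0, 1, 0, 0, 0.065, 0, 1, 0, 0, 0.09, 0, 1, 0, 0, 0.115, 0],
)

```text
clock: 47.7
position: [397.9, 289.4, 160.4]
ee_rot: [-0.026, 1.0, 0.0, -0.0]
contact_force: [1.0, 0.8, -0.9]
gripper_width: 46.7
```

Call:
apply_moves(
  plan=[1, 0.005, -0.015, 0.01, 0, 1, 0.015, -0.04, 0.01, 0, 1, 0.025, -0.07, 0.01, 0, 1, 0.035, -0.1, 0.01, 0, 1, 0.045, -0.13, 0.01, 0, 1, 0.055, -0.16, 0.01, 0, 1, 0.06, -0.19, 0.01, 0, 1, 0.065, -0.215, 0.01, 0],
)

```text
clock: 48.37
position: [463.0, 72.8, 169.2]
ee_rot: [-0.026, 1.0, 0.0, -0.0]
contact_force: [-0.4, 1.6, -0.9]
gripper_width: 46.7
```

Call:
apply_moves(
  plan=[1, 0.002, -0.02, -0.01, 0, 1, 0.003, -0.035, -0.03, 0, 1, 0.003, -0.045, -0.05, 0, 1, 0.003, -0.047, -0.065, 0, 1, 0.003, -0.047, -0.075, 0, 1, 0.003, -0.047, -0.075, 0, 1, 0.003, -0.047, -0.075, 0, 1, 0.003, -0.047, -0.075, 0],
)

```text
clock: 49.03
position: [466.9, 28.0, 95.0]
ee_rot: [-0.027, 1.0, 0.0, 0.001]
contact_force: [-0.3, 0.2, -0.8]
gripper_width: 46.7
```

Call:
apply_moves(
  plan=[1, 0, 0, 0, 0, 1, 0, 0, 0, 0, 1, 0, 0, 0, 0],
)

```text
clock: 49.28
position: [466.6, 27.9, 94.8]
ee_rot: [-0.027, 1.0, 0.0, 0.001]
contact_force: [0.1, 0.0, -1.2]
gripper_width: 47.0
```

Call:
apply_moves(
  plan=[1, 0.0004, -0.0026, -0.01, 0, 1, 0.0004, -0.0026, -0.02, 0, 1, 0.0004, -0.0026, -0.03, 0, 1, 0.0004, -0.0026, -0.038, 0, 1, 0.0004, -0.0026, -0.043, 0, 1, 0.0004, -0.0026, -0.046, 0, 1, 0.0004, -0.0026, -0.0465, 0, 1, 0.0004, -0.0026, -0.0465, 0],
)

```text
clock: 49.95
position: [466.9, 25.1, 47.8]
ee_rot: [-0.027, 1.0, 0.0, 0.0]
contact_force: [0.1, 0.4, -0.9]
gripper_width: 46.9
```

Call:
apply_moves(
  plan=[1, 0, 0, -0.0005, 0, 1, 0, 0, -0.001, 0, 1, 0, 0, -0.0015, 0, 1, 0, 0, -0.0015, 0, 1, 0, 0, -0.0015, 0],
)

```text
clock: 50.37
position: [467.0, 25.1, 46.7]
ee_rot: [-0.027, 1.0, 0.0, 0.0]
contact_force: [-0.8, -0.3, 0.8]
gripper_width: 46.6
```

```bash
python3 - <<'E'
from h import *
s=grab('scene','sc16',(220,160,305,228),9)
S=arm.read_state();print(S['position'],S['contact_force'])
E
```

```text
[467.0397089   25.1014399   46.65471082] [-0.64013363  0.42550483  2.53643792]
```

View pics/sc16.png

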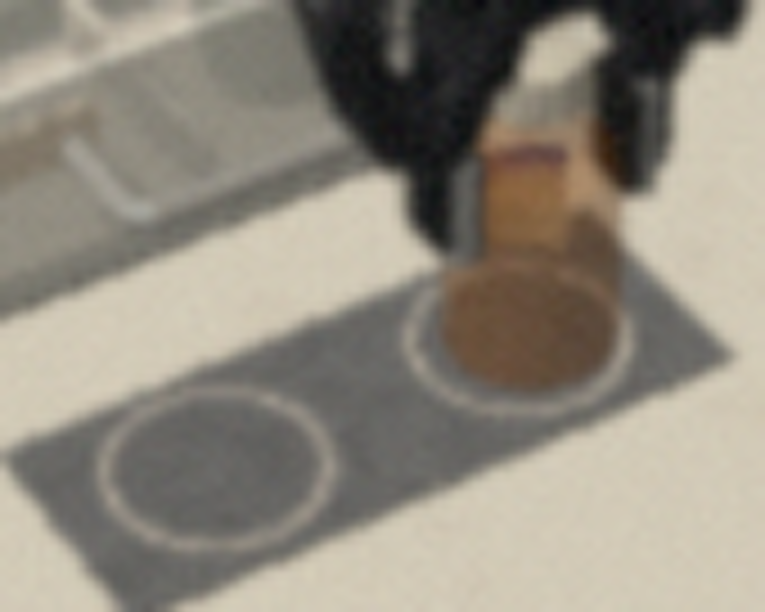

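Call:
apply_moves(
  plan=[0.3, 0, 0, -0.0005, 0, 0.1, 0, 0, -0.0005, 0, -0.2, 0, 0, 0, 0, -0.5, 0, 0, 0, 0, -1, 0, 0, 0, 0, -1, 0, 0, 0, 0, -1, 0, 0, 0, 0, -1, 0, 0, 0, 0],
)

```text
clock: 51.08
position: [466.6, 25.0, 46.1]
ee_rot: [-0.026, 1.0, -0.0, -0.0]
contact_force: [0.3, 0.1, 0.2]
gripper_width: 85.4
```

Call:
apply_moves(
  plan=[-1, 0, 0, 0.02, 0, -1, 0, 0, 0.05, 0, -1, 0, 0, 0.085, 0, -1, -0.005, 0.02, 0.12, 0, -1, -0.015, 0.05, 0.12, 0, -1, -0.025, 0.085, 0.12, 0, -1, -0.035, 0.12, 0.12, 0, -1, -0.045, 0.155, 0.12, 0],
)

```text
clock: 51.75
position: [420.9, 181.3, 166.6]
ee_rot: [-0.026, 1.0, 0.0, 0.0]
contact_force: [1.2, 0.4, -0.8]
gripper_width: 85.1
```

Call:
apply_moves(
  plan=[-1, -0.005, 0.035, 0, 0, -1, -0.01, 0.07, 0, 0, -1, -0.015, 0.105, 0, 0, -1, -0.02, 0.14, 0, 0, -1, -0.0215, 0.17, 0, 0, -1, -0.0215, 0.195, 0, 0, -1, -0.0215, 0.204, 0, 0, -1, -0.0215, 0.204, 0, 0],
)

```text
clock: 52.42
position: [400.0, 385.7, 165.6]
ee_rot: [-0.027, 1.0, -0.0, -0.0]
contact_force: [0.3, -0.9, -0.6]
gripper_width: 85.6
```

Call:
apply_moves(
  plan=[-1, 0, 0, -0.02, 0, -1, 0, 0, -0.03, 0, -1, 0, 0, -0.03, 0, -1, 0, 0, -0.03, 0, -1, 0, 0, -0.03, 0],
)

```text
clock: 52.83
position: [400.6, 383.5, 136.9]
ee_rot: [-0.026, 1.0, 0.0, 0.0]
contact_force: [0.6, 0.6, 0.2]
gripper_width: 85.0
```

Call:
apply_moves(
  plan=[-1, 0, 0.0015, -0.015, 0, -1, 0, 0.0015, -0.03, 0, -1, 0, 0.0015, -0.045, 0, -1, 0, 0.0015, -0.06, 0, -1, 0, 0.0015, -0.075, 0, -1, 0, 0.0015, -0.086, 0, -1, 0, 0.0015, -0.091, 0, -1, 0, 0.0015, -0.091, 0],
)

```text
clock: 53.5
position: [400.2, 385.0, 44.8]
ee_rot: [-0.026, 1.0, -0.001, -0.0]
contact_force: [0.3, 0.8, 0.5]
gripper_width: 85.4
```

Call:
apply_moves(
  plan=[-0.5, 0, 0, 0, 0, -0.3, 0, 0, 0, 0, -0.2, 0, 0, 0, 0, 0, 0, 0, 0, 0, 0.2, 0, 0, 0, 0, 0.4, 0, 0, 0, 0, 1, 0, 0, 0, 0, 1, 0, 0, 0, 0],
)

```text
clock: 54.17
position: [400.8, 386.2, 46.5]
ee_rot: [-0.027, 1.0, 0.001, 0.001]
contact_force: [-0.8, -1.1, 6.1]
gripper_width: 50.9
```

Call:
apply_moves(
  plan=[1, 0, 0, 0, 0, 1, 0, 0, 0, 0, 1, 0, 0, 0.005, 0, 1, 0, 0, 0.02, 0, 1, 0, 0, 0.04, 0, 1, 0, 0, 0.065, 0, 1, 0, 0, 0.09, 0, 1, 0, 0, 0.115, 0],
)

```text
clock: 54.83
position: [399.6, 384.9, 160.8]
ee_rot: [-0.026, 1.0, -0.001, -0.001]
contact_force: [0.4, -0.1, -1.8]
gripper_width: 50.8
```

Call:
apply_moves(
  plan=[1, 0.005, -0.015, 0.01, 0, 1, 0.015, -0.04, 0.01, 0, 1, 0.025, -0.07, 0.01, 0, 1, 0.035, -0.1, 0.01, 0, 1, 0.045, -0.13, 0.01, 0, 1, 0.055, -0.16, 0.01, 0, 1, 0.06, -0.19, 0.01, 0, 1, 0.062, -0.22, 0.01, 0],
)

```text
clock: 55.5
position: [461.8, 163.1, 169.3]
ee_rot: [-0.026, 1.0, -0.0, -0.001]
contact_force: [1.2, -0.7, -2.0]
gripper_width: 50.8
```

Call:
apply_moves(
  plan=[1, 0, -0.02, -0.01, 0, 1, 0, -0.035, -0.03, 0, 1, 0, -0.045, -0.05, 0, 1, 0, -0.047, -0.065, 0, 1, 0, -0.047, -0.075, 0, 1, 0, -0.047, -0.075, 0, 1, 0, -0.047, -0.075, 0, 1, 0, -0.047, -0.075, 0],
)

```text
clock: 56.17
position: [462.3, 118.4, 95.6]
ee_rot: [-0.026, 1.0, 0.0, 0.0]
contact_force: [-0.3, 0.7, -1.6]
gripper_width: 50.9
```

Call:
apply_moves(
  plan=[1, 0, 0, 0, 0, 1, 0, 0, 0, 0, 1, 0, 0, 0, 0, 1, 0, 0, 0, 0],
)

```text
clock: 56.5
position: [462.3, 118.7, 95.6]
ee_rot: [-0.027, 1.0, 0.0, 0.0]
contact_force: [-0.3, -0.0, -1.3]
gripper_width: 51.0
```

Contact expected at TCP z ≈ 47.

Call:
apply_moves(
  plan=[1, 0, -0.001, -0.01, 0, 1, 0, -0.001, -0.02, 0, 1, 0, -0.001, -0.03, 0, 1, 0, -0.001, -0.038, 0, 1, 0, -0.001, -0.043, 0, 1, 0, -0.001, -0.046, 0, 1, 0, -0.001, -0.0465, 0, 1, 0, -0.001, -0.0465, 0],
)

```text
clock: 57.17
position: [462.4, 117.6, 48.8]
ee_rot: [-0.026, 1.0, 0.0, 0.0]
contact_force: [-0.3, -0.0, -1.1]
gripper_width: 51.0
```

Call:
apply_moves(
  plan=[1, 0, 0, -0.0005, 0, 1, 0, 0, -0.001, 0, 1, 0, 0, -0.0015, 0, 1, 0, 0, -0.0015, 0, 1, 0, 0, -0.0015, 0],
)

```text
clock: 57.58
position: [462.5, 117.7, 47.8]
ee_rot: [-0.027, 1.0, 0.0, 0.0]
contact_force: [0.2, -0.4, 3.7]
gripper_width: 50.8
```

```bash
python3 - <<'E'
from h import *
s=grab('scene','sc17',(220,160,305,228),9)
S=arm.read_state();print(S['position'],S['contact_force'])
E
```

```text
[462.50301225 117.6453189   47.72875165] [-1.04895633  0.34417701  4.03087382]
```

View pics/sc17.png

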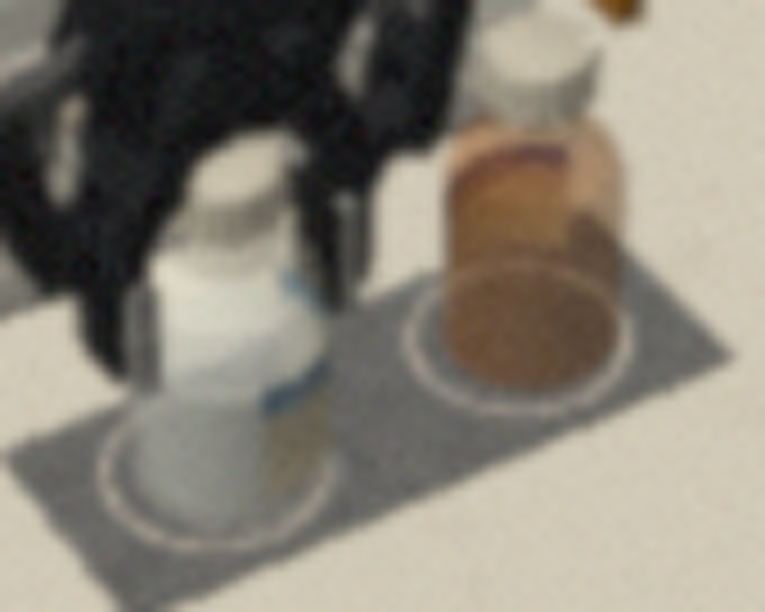

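Call:
apply_moves(
  plan=[0.3, 0, 0, 0, 0, 0.1, 0, 0, 0, 0, -0.2, 0, 0, 0, 0, -0.5, 0, 0, 0, 0, -1, 0, 0, 0, 0, -1, 0, 0, 0, 0, -1, 0, 0, 0, 0, -1, 0, 0, 0, 0],
)

```text
clock: 58.3
position: [462.1, 117.5, 47.0]
ee_rot: [-0.026, 1.0, -0.0, -0.0]
contact_force: [0.6, -0.4, 0.8]
gripper_width: 84.9
```

Call:
apply_moves(
  plan=[-1, 0, 0, 0.02, 0, -1, 0, 0, 0.05, 0, -1, 0, 0, 0.085, 0, -1, -0.01, 0.02, 0.12, 0, -1, -0.03, 0.05, 0.13, 0, -1, -0.05, 0.085, 0.13, 0, -1, -0.07, 0.12, 0.13, 0, -1, -0.09, 0.15, 0.13, 0],
)

```text
clock: 58.97
position: [371.2, 269.2, 177.8]
ee_rot: [-0.026, 1.0, 0.001, 0.001]
contact_force: [0.0, 0.2, -0.1]
gripper_width: 85.5
```

Call:
apply_moves(
  plan=[-1, 0, 0.035, 0, 0, -1, 0, 0.07, 0, 0, -1, 0, 0.1, 0, 0, -1, 0, 0.12, 0, 0, -1, 0, 0.12, 0, 0, -1, 0, 0.12, 0, 0, -1, 0, 0.12, 0, 0, -1, 0, 0.12, 0, 0],
)

```text
clock: 59.63
position: [372.1, 386.4, 177.1]
ee_rot: [-0.026, 1.0, -0.0, -0.0]
contact_force: [0.2, -0.7, -0.4]
gripper_width: 85.1
```

```bash
python3 - <<'E'
from h import *
s=grab('scene','sc18',(80,90,400,330),2.4);t=grab('top','tp18',(205,115,405,265),4)
a=dict(np.load('pics/scene0.npz'));b=dict(np.load('pics/top0.npz'))
G=lambda d:cv2.cvtColor(d['color'],cv2.COLOR_RGB2GRAY).astype(np.float32)
for nm,(x0,y0,x1,y1),p,q in (('clear sc',(232,170,258,222),a,s),('brown sc',(266,158,292,206),a,s),('clear top',(230,188,255,213),b,t),('brown top',(266,186,292,211),b,t)):
    A,B=(G(d)[y0:y1,x0:x1].copy() for d in (p,q))
    print(nm,cv2.phaseCorrelate(A,B,cv2.createHanningWindow((x1-x0,y1-y0),cv2.CV_32F)), abs(A-B).mean())
for n,d in (('top',t),('scene',s)):
    for nm,lo,hi,z in (('red',(0,160,130),(8,255,255),107),('yel',(20,140,130),(33,255,255),70)):
        for c,st in blobs(d,lo,hi,(0,0,440,290),12): print(n,nm,c,cast(d,c,z).round(1))
print(arm.read_state()['position'],arm.read_state()['joint_vel'])
show(s,'sc18b',(220,160,305,228),9)
E
```

```text
clear sc ((0.6346470192140572, -0.08346713977932652), 0.9629371653531968) 6.681213
brown sc ((0.8791847185424881, -0.2702797553898719), 1.0251102756570887) 5.387019
clear top ((0.6087878988258879, 0.4241473827923663), 0.6710247032165527) 1.9314506
brown top ((1.0164784383844907, 0.6190129302580321), 0.9461409099013717) 3.94
top red [361.98 208.44] [[ 441.1 -173.4  107. ]]
top yel [274.81 149.53] [[592.1  35.1  70. ]]
scene red [357.12 144.51] [[ 441.5 -174.8  107. ]]
scene yel [249.84 148.97] [[592.6  35.3  70. ]]
[372.28738488 386.51225531 177.38130934] [ 0.0016161  -0.00050341  0.00381128  0.00122466  0.00027746 -0.00068219]
```

View pics/sc18.png

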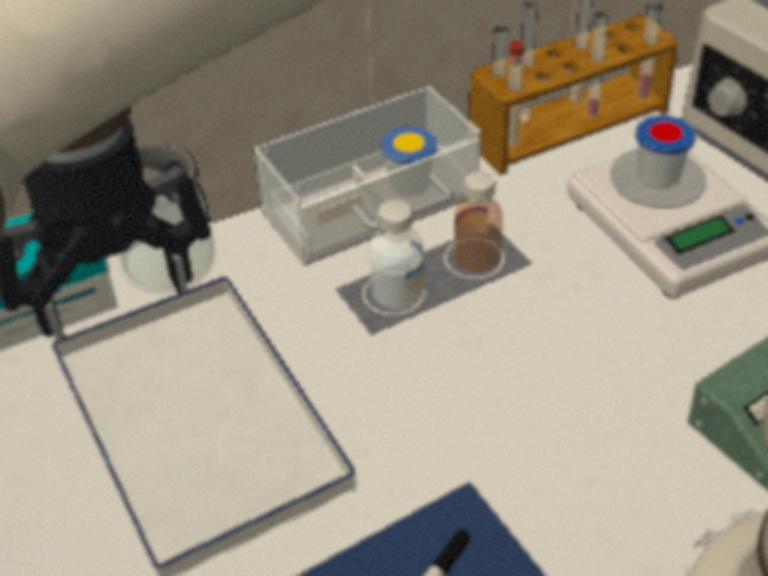

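View pics/tp18.png

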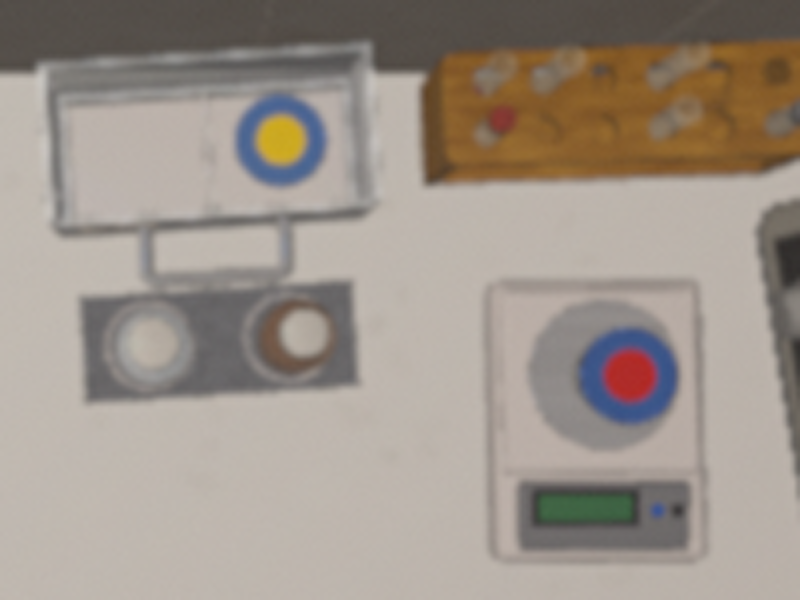

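View pics/sc18b.png

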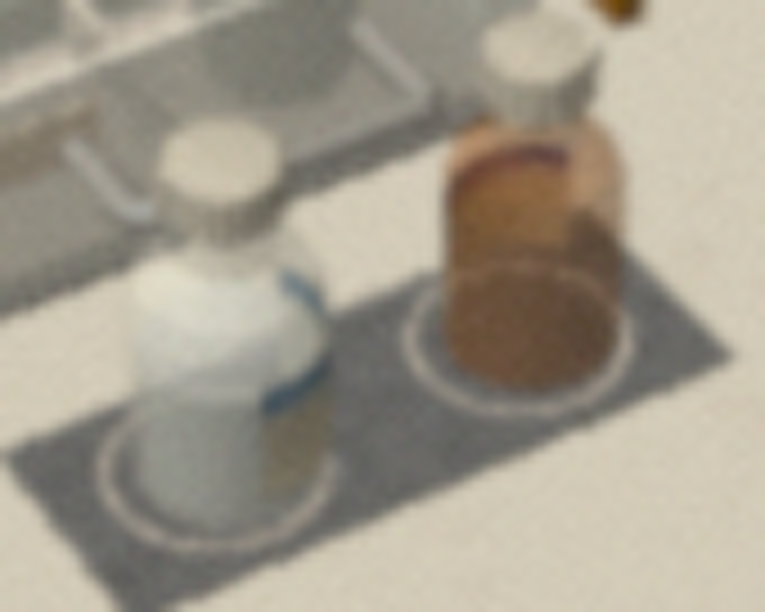

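```bash
python3 -c "
from bench import arm
print(arm.job_done())"
```

```text
the job is handed in; nothing more can be done
None
```

The job is done and handed in at about 60 s of the 147 s allowed. I followed the order you gave; `job_done()` reported no verdict.

**Last checks:**
- **Red-dot cup:** it stands upright at about (441, −174) mm. The top view put the pan centre at (443, −174), so it is within about 2 mm of the middle. The scene view had put the pan a few mm nearer the robot; I aimed between the two.
- **Yellow-dot cup:** it stands upright in the right-hand compartment.
- **Drawer:** it is shut against its stop. I pushed the bar again with closed fingers before returning the bottles, and it did not move further.
- **Bottles:** both are upright and free inside their ring marks. Compared with the first pictures they are shifted by roughly 1 to 2 mm, up to about 2.5 mm for the brown one in the top view. I left that uncorrected.
- **Tray and gripper:** the tray is empty and the gripper touches nothing.

**Contact on the way:** there was one brief touch of about 19 N while lowering onto the handle, below the 40 N limit. The highest reading at a set-down was about 8 N.

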